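# Set the end stop of a board-test jig behind its push-latched guard flap

### The job

Get the board-test jig ready for a test: press the clear guard flap once so that its push catch lets it spring open, slide the end stop until it has pushed the circuit board fully home against the contact block, and flip the stop's cam lever over to the rear as far as it goes to clamp it. Then close the flap and press it down so that the catch takes hold and it stays latched shut. Force nothing, and leave the loose things beside the jig where they lie.

Things in the scene. Friction and masses are not known exactly. Their poses are not given: they have to be found in the camera images.
- jig: Board-test jig fixed on the desk: base 210 x 260 mm (x by y), top z = 18. Origin: centre of its underside. x points from its front to its hinge side (away from the robot), y to its left. Numbers below are mm in this frame. Side walls (inner faces y = +-120, top 50) rise at the rear (x > 71) to hinge brackets, top 100; back plate x > 97, top 88. A rail (x = 55, 18 wide, top z = 30) runs along y.
- flap (a joint): Angle (rad) of the clear, aluminium-framed guard flap (180 x 248 x 8 mm), hinged along the rear, on a push-push catch. 0: latched, level. -0.062: pressed fully down, bottoms hard. 1.1: sprung open. From latched, press below about -0.053 and let go: it springs open in 1.5 s. From open, swing it down, press below about -0.053 and let go: it rises to 0 and stays. A shorter press changes nothing.
- flap_pad (a point): Top centre of the round black rubber press pad (26 mm across, 3 thick) on the flap's upper face, right end of its front bar (jig y = -85), 166 from the hinge axis, 14 from the front edge; 109 above the desk when latched. Press here: 10 mm of travel from latched to bottom, with 3 to 5 N, then it bottoms hard. Each full press changes the state. Moves with the flap.
- flap_hinge (a point): Middle of the hinge axis (along y), x = 95, z = 102. The flap is 8 thick, centred on the axis, front edge 180 from it. Open, it leans 63 degrees up over the jig's rear half, edge 262 above the desk, so stop and lever are reached from the front with the tool leaning, fingers pointing to the rear and down, 30 to 40 degrees off vertical. Close it by pushing its upper (then rear) face near the edge.
- catch_top (a point): Middle of the top of the dark steel catch housing at the jig's front right corner (x -95 to -48, y -113 to -57, top z = 83); the flap's striker drops into its slot. Keep clear of it, of the striker (4 x 12, hanging 47 below the flap over it) and of the steel rest post (12 across, x = -75, y = 105, top 86).
- end_stop (a joint): Position (m) of the end stop on its rail. 0: left end. It grows as the stop slides to the jig's right (-y) toward the contact block; 0.049 against the board with the board home; 0.051 is its end. Slides with about 3 N and stays where it is left.
- stop_side (a point): Centre of the left (+y) face of the stop's aluminium carriage, at x = 54, z = 44. The carriage is 52 long (x 28 to 80), 32 wide in y, from z = 30 to 52. Push it on this face (at least 44 mm are free to its left), or pinch it across its 32 mm.
- stop_face (a point): Point low on the right (-y) face of the steel blade (8 thick, z 22 to 34) that reaches forward from the carriage to x = -35; this face pushes on the board's left end. The point is at x = -12, z = 23, 32 mm further right than stop_side.
- cam_lever (a joint): Angle (rad) of the stop's cam lever, which swings in the jig's x-z plane. 0: loose, standing up, leaning 15 degrees to the front. Grows as it is pushed over to the rear; 1.6: its end, clamped, lying to the rear 13 degrees above level. It bites from about 0.7, takes up to about 4 N at the tip, is over centre past 1.45 and stays there by itself.
- lever_pivot (a point): Point on the lever's pivot axis (along y), middle of the carriage width, x = 47, z = 44; moves with the stop.
- lever_tip (a point): Centre of the lever's round black plastic tip (12 mm across, 14 mm wide in y), 42 mm from the pivot; the dark steel arm between is 8 mm thick and 12 mm wide. Push the lever on its front side with a fingertip.
- contact_face (a point): Point on the face of the black contact block at the jig's right end, which faces +y (jig x = -12, y = -95, z = 23; point axes as the jig's). The board's right end must come to lie against it. The block is 72 wide in x, from z = 18 to 48.
- board: Blue circuit board with relays, 58 x 90 mm (x by y), 20 high over its parts, loose, lying flat on the jig's black insert (z = 21), parts up, between two guide strips. Origin: centre of its underside. Its right end is 4 to 16 mm from the contact block at the start; home, its centre is 45 mm from the block's face.
- pcb_small: Small green circuit board, 34 x 50 x 14 mm, lying on the desk to the left of the jig; to be left alone.
- screwdriver: Red-handled screwdriver, 168 mm long, lying on the desk to the right of the jig; to be left alone.
- plug: Green terminal plug, 30 x 18 x 12 mm, lying on the desk to the left of the jig; to be left alone.
- choke: Wound ring choke, 36 mm across, lying on the desk to the left of the jig; to be left alone.

How it is judged:
On the way, in this order (a step that is already met when the one before it is completed fails the run):
1. the flap is released and stands open (value of joint flap above 0.9 rad), for 0.2 s.
2. with the flap open, the board is home on the contact block, the end stop against it and its lever clamped (y of board in the frame of contact_face below 0.0465 m and y of stop_face in the frame of contact_face below 0.0915 m and x of board in the frame of contact_face between -0.004 and 0.004 m and z of board in the frame of contact_face below 0.001 m and value of joint cam_lever above 1.3 rad and value of joint flap above 0.5 rad), for 0.2 s.
At the end, for the whole second after the job is handed in: Flap latched shut and still (within 0.02 rad of 0), nothing holding it; board flat between its guides and within 1.5 mm of home on the contact block; end stop's blade within 1.5 mm of its place against the homed board; cam lever clamped (beyond 1.3 rad) (value of joint flap between -0.02 and 0.02 rad and velocity of joint flap between -0.05 and 0.05 rad/s and linear speed of board below 0.02 m/s and y of board in the frame of contact_face below 0.0465 m and y of stop_face in the frame of contact_face below 0.0915 m and x of board in the frame of contact_face between -0.004 and 0.004 m and z of board in the frame of contact_face below 0.001 m and value of joint cam_lever above 1.3 rad); the robot touches nothing.
It fails at once if the jig is forced: the robot presses on it with more than 60 N (contact force between any of the fingers, the arm and jig above 60 N).
It fails at once if a loose thing beside the jig is moved by more than 30 mm (distance of any of pcb_small, screwdriver, plug, choke from where it was at the start of the episode above 0.03 m).
It also fails if it takes over 54 s, if anything falls off the work surface, if the arm or the gripper's body presses on something with over 40 N, if the wrist force passes 120 N, or if a joint passes its speed limit or range.

### The arm

A 6-joint arm with a two-finger parallel gripper is mounted at the origin on a cart in front of the work surface, level with it; the furniture and walls round the work are solid. World frame = base frame: x ahead of the robot, y to its left, z up, the work surface at z = 0. Lengths are in m, angles in rad, forces in N, time in s.
With the tool pointing down it reaches from about 0.325 to 0.775 m from the base axis. Payload 5.5 kg.
Tool frame: the origin (TCP) lies on the centre line of the jaws, within the pads' length; the fingertips stand 19 mm ahead of it and the grasp point (between the pads) is the TCP; z points along the fingers, y is the direction in which the jaws open and shut (so a half turn about z gives the same grasp; the last joint's range is limited). The gripper opens to 85 mm and grips with 20 to 120 N. Pads are 22 mm wide; open, the fingers measure 114 mm over their backs; the gripper's body (76 mm by 85 mm) begins 54 mm behind the grasp point. The pads swing forward as they close: fully open they stand 13 mm farther back than shut.
Start: joints at [1.124, 0.091, 1.231, -0, 1.82, -0.057], TCP at [0.228, 0.555, 0.225] pointing down, gripper open.
Joint ranges: [-2.87, 2.87], [-0.86, 2.18], [0.17, 2.46], [-1.51, 4.65], [0.06, 2.69], [-2.65, 2.65]. Speed limits (rad/s): [2.57, 2.57, 3.01, 3.14, 3.14, 3.14].

### API

Orientations are given as a unit quaternion [w, x, y, z].
In Python, from station import * gives the robot as it stands.
- The arm moves only by the tool jog_arm, never from a script. Its arguments are lists of equal length, an entry for each row: "offset": the shift along the tool's x, y, z in units of 0.06 m (1.0 is 0.06 m), a list of three; "delta_rot": the turn, a rotation vector about the tool's x, y, z in units of 4 degrees (1.0 is 4 degrees), a list of three. In form: {"offset": [[tx, ty, tz], ...], "delta_rot": [[ax, ay, az], ...]}. A call has 1 to 12 rows; each row shifts and turns the commanded pose from where the row before left it, along the tool's axes as they then stand; what a row does not reach is not made up. A row lasts 1/8 s, in which the tool goes at most 62.5 mm and 10.7 degrees, less where a joint would pass 70% of its speed; a pose out of reach is approached as far as the arm can. A call with a number of a shift or a turn outside -1 to 1 is refused whole. A call with a gripper value outside its range is refused whole. "grip" is the gripper command: -1 is fully open, 1 is shut, values between are in proportion, set as the call begins (left out, the last holds). The fingers move at their own pace and stop on an object; "force" is the grip in N (left out, the last holds). Time passes only in rows, so rows that do not move let the fingers close. It gives the time, the measured TCP pose, the force and the opening at its end, in the units of the state.
- observe(): the state, without advancing time (a new reading comes with each control period).
- read_camera(name): name is "scene" or "top" or "wrist"; returns a dict with "image" (420x560x3 uint8, red, green, blue), "z_map" (420x560 float32, m along the optical axis (not along the pixel's ray), 0 where there is no reading), "camera_matrix" (3x3 intrinsics, pixels), "dist" ([k1, k2, p1, p2, k3] as OpenCV has them; the pictures are not rectified), "rvec" (rotation vector, rad) and "tvec" (3), from world to camera coordinates, as OpenCV has them. Camera axes: x right, y down, z forward; pixel columns grow to the right and rows downward; lengths in m; the calibration is good to about 2 mm. A picture is of the moment at which its call begins.
- finish_job(): hands the job in, once; it reports no verdict.
The state is a dict: "time": time; "qpos": joint angles; "qd": joint speeds; "joint_efforts": joint torques, N m; "position": TCP position; "eef_rot": TCP orientation; "contact_force": force on the tool from outside, world axes, zero at the start; "moment": the same for the moment, N m; "opening": opening from 0.0 (shut) to 1.0 (fully open).
Only numpy, scipy, OpenCV 4.12 (cv2) and the standard library are available. Lean on these libraries where they do the work, as an engineer would, in place of code of your own. Each camera call takes 0.05 s, during which the arm holds its last target.

## Working session

There is one attempt and no reset: what is moved stays moved. The work goes in short steps, Python scripts to look and compute and a tool call to move; the robot and the scene stay as the last step left them, time stands still between calls to the robot, and variables do not carry over. Pictures are saved under pics/ and viewed, and the job is handed in when it is done.

Besides the shell and the picture viewer there is one more tool, called after "Emit:" as a command line: name --argument value ..., lists and objects as JSON in quotes. jog_arm: Moves the arm, as the interface text tells. Its arguments: {"type":"object","properties":{"offset":{"type":"array","items":{"type":"array","items":{"type":"number"}}},"delta_rot":{"type":"array","items":{"type":"array","items":{"type":"number"}}},"grip":{"type":"number"},"force":{"type":"number"}},"required":["offset","delta_rot"]}

```bash
mkdir -p pics; ls; cat > h.py <<'E'
from station import *
import numpy as np, cv2
def snap(n,f):
    c=read_camera(n); cv2.imwrite('pics/'+f,c['image'][:,:,::-1]); np.savez('pics/'+f+'.npz',**c); return c
def load(f): return dict(np.load('pics/'+f+'.npz'))
def pts(c,uv=None,dz=None):
    # world points of pixels
    if uv is None:
        h,w=c['z_map'].shape; u,v=np.meshgrid(np.arange(w),np.arange(h)); uv=np.stack([u.ravel(),v.ravel()],1)
    uv=np.asarray(uv,float); z=c['z_map'][uv[:,1].astype(int),uv[:,0].astype(int)].astype(float) if dz is None else dz
    n=cv2.undistortPoints(uv.reshape(-1,1,2),c['camera_matrix'],c['dist']).reshape(-1,2)
    p=np.c_[n,np.ones(len(n))]*np.reshape(z,(-1,1))
    R=cv2.Rodrigues(c['rvec'])[0]
    return (p-c['tvec'].reshape(1,3))@R
def rayz(c,uv,z):
    # intersect rays with world plane z
    n=cv2.undistortPoints(np.asarray(uv,float).reshape(-1,1,2),c['camera_matrix'],c['dist']).reshape(-1,2)
    R=cv2.Rodrigues(c['rvec'])[0]; o=-R.T@c['tvec'].ravel(); d=np.c_[n,np.ones(len(n))]@R
    return o+d*((z-o[2])/d[:,2])[:,None]
def proj(c,P): return cv2.projectPoints(np.asarray(P,float).reshape(-1,1,3),c['rvec'],c['tvec'],c['camera_matrix'],c['dist'])[0].reshape(-1,2)
E
python3 - <<'E'
from h import *
print(observe())
for n in ('scene','top','wrist'):
    snap(n,n+'0.png')
E
```

```text
pics
{'time': 0.0, 'qpos': array([ 1.12431260e+00,  9.18701317e-02,  1.23192947e+00,  2.06954956e-05,
        1.81981640e+00, -5.67066564e-02]), 'qd': array([-1.49417804e-04, -9.79654610e-05,  9.08646383e-04, -1.13690387e-03,
       -7.35623718e-05, -1.31862725e-03]), 'joint_efforts': array([-1.13867936e-03, -4.58717573e+01, -4.18031359e+01, -8.88162094e-05,
        1.14341069e-02, -6.56463897e-07]), 'position': array([0.22785253, 0.5547133 , 0.22341954]), 'eef_rot': array([-2.61570041e-04,  1.93654591e-01,  9.81069251e-01, -9.77322781e-04]), 'contact_force': array([0.39684537, 0.66554035, 0.18254274]), 'moment': array([ 0.018432  , -0.02592341, -0.00581181]), 'opening': 1.000628801436526}
```

View pics/scene0.png

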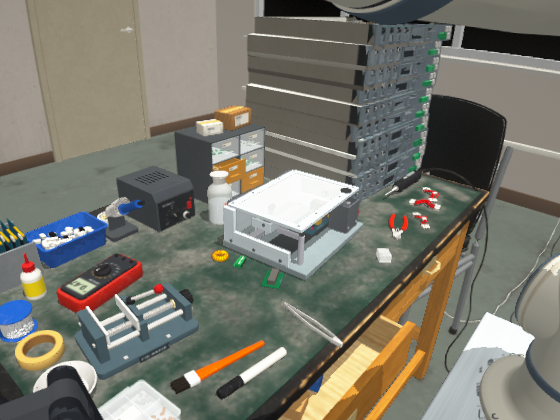

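View pics/top0.png

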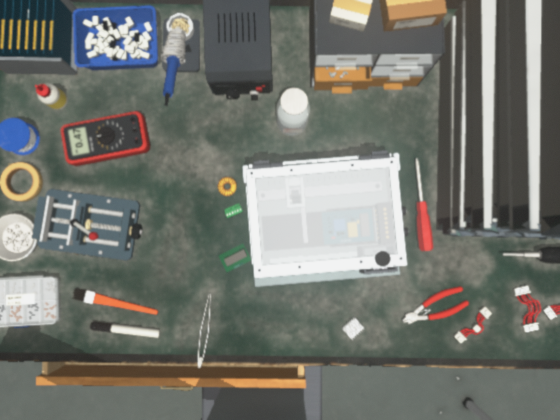

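View pics/wrist0.png

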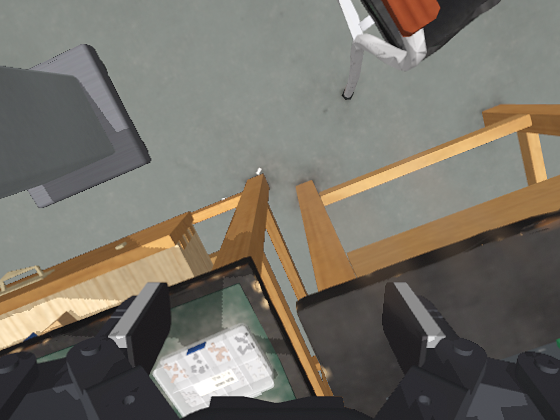

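```bash
python3 - <<'E'
from h import *
c=load('top0.png'); im=c['image'][140:300,220:440,::-1]
cv2.imwrite('pics/top0z.png',cv2.resize(im,None,fx=3.6,fy=3.6,interpolation=cv2.INTER_CUBIC))
uv=[(382,259),(245,165),(398,154),(406,263),(255,277)]
print(pts(c,uv).round(4)); print(rayz(c,uv,0.106).round(4)); print(rayz(c,uv[:1],.109))
print('cam',(-cv2.Rodrigues(c['rvec'])[0].T@c['tvec'].ravel()))
E
```

```text
[[ 0.4979 -0.2179  0.1099]
 [ 0.6493  0.0071  0.0971]
 [ 0.6709 -0.2454  0.101 ]
 [ 0.4919 -0.2579  0.1044]
 [ 0.4658 -0.0133  0.106 ]]
[[ 0.4978 -0.2186  0.106 ]
 [ 0.648   0.0064  0.106 ]
 [ 0.67   -0.2444  0.106 ]
 [ 0.4919 -0.2575  0.106 ]
 [ 0.4658 -0.0133  0.106 ]]
[[ 0.4978338  -0.21805064  0.109     ]]
cam [ 0.51345109 -0.05970658  0.98386128]
```

View pics/top0z.png

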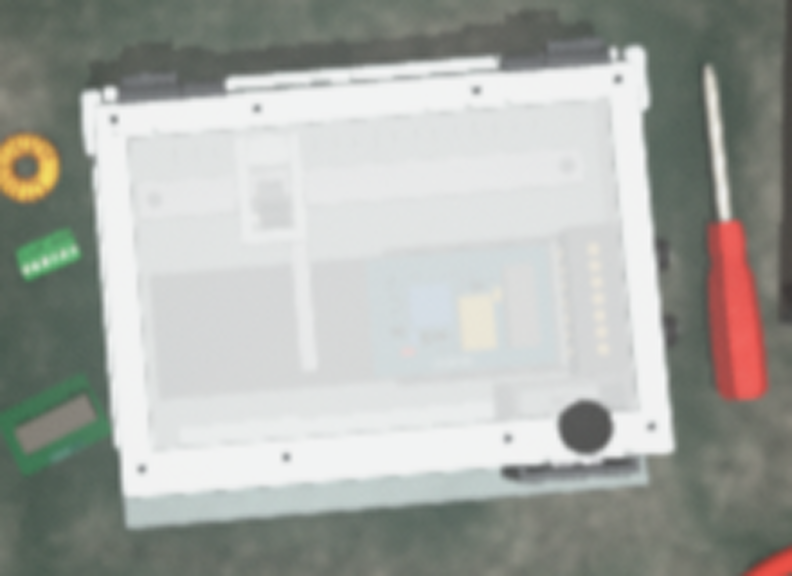

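```bash
cat >> h.py <<'E'
def J2W(P,pose):
    P=np.asarray(P,float)/1000; c,s=np.cos(pose[2]),np.sin(pose[2])
    return np.stack([pose[0]+c*P[...,0]-s*P[...,1],pose[1]+s*P[...,0]+c*P[...,1],P[...,2]],-1)
E
python3 - <<'E'
from h import *
from scipy.optimize import least_squares
c=load('top0.png')
z=np.array([(125,497),(673,452),(586,427),(127,527),(648,485)])/3.6+[220-.36,140-.36]
P=[(-85,124,106),(-85,-124,106),(-71,-85,109),(-105,130,18),(-105,-130,18)]
f=lambda p:(proj(c,J2W(P,p))-z).ravel()
r=least_squares(f,[.57,-.12,-.1]);print(r.x,r.fun.reshape(-1,2).round(1))
# depth edges
p=pts(c); m=(abs(p[:,2]-.106)<.012)&(p[:,0]>.44)&(p[:,0]<.72)&(p[:,1]<.03)&(p[:,1]>-.3)
q=p[m,:2]; print(len(q),cv2.minAreaRect((q*1000).astype(np.float32)))
im=c['image'].copy()[:,:,::-1].copy()
big=cv2.resize(im[140:300,220:440],None,fx=3.6,fy=3.6,interpolation=cv2.INTER_CUBIC)
Q=P+[(105,130,18),(105,-130,18),(54,124,106),(54,-124,106),(-12,-95,23),(95,124,106),(95,-124,106)]
for u in (proj(c,J2W(Q,r.x))-[219.64,139.64])*3.6: cv2.circle(big,tuple(int(a) for a in u),4,(0,0,255),1)
cv2.imwrite('pics/fit0.png',big)
E
```

```text
[ 0.56149584 -0.12735435  0.09526893] [[-0.2 -0.2]
 [ 0.3 -0.2]
 [-0.   0.1]
 [-0.5  0.3]
 [ 0.4  0.1]]
17040 ((571.0384521484375, -125.84013366699219), (190.47842407226562, 259.9203796386719), 5.6080241203308105)
```

View pics/fit0.png

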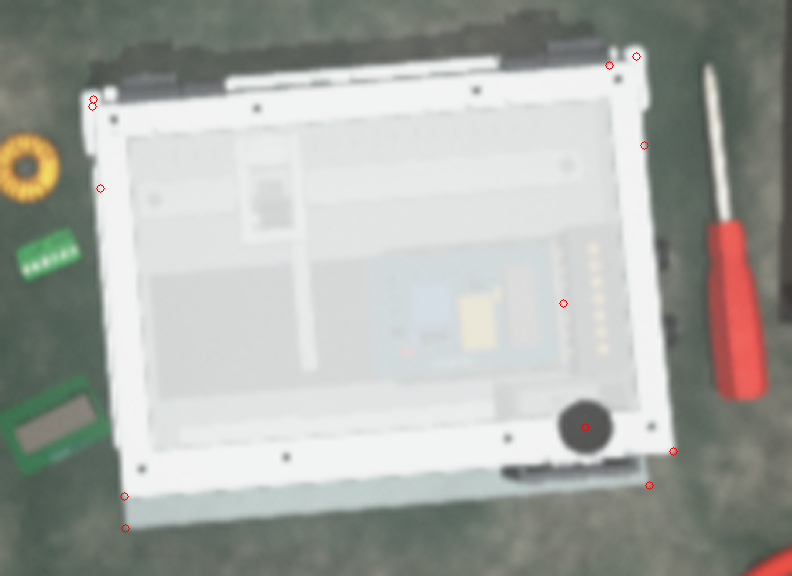

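```bash
cat >> h.py <<'E'
from scipy.spatial.transform import Rotation as Ro
POSE=np.array([0.5615,-0.1274,0.0953])
def cur():
    s=observe(); q=s['eef_rot']; return np.array(s['position']),Ro.from_quat([q[1],q[2],q[3],q[0]]),s
def jr(lean): # tool x=-jig x, y=+jig y, z down, leaning fingers to rear by lean deg
    return Ro.from_euler('z',POSE[2])*Ro.from_matrix(np.array([[-1,0,0],[0,1,0],[0,0,-1.]]))*Ro.from_euler('y',-lean,degrees=True)
def tipJ(p,R): # fingertip in jig mm
    t=p+R.apply([0,0,.019]); return W2J(t)
def W2J(t):
    d=np.asarray(t)-[POSE[0],POSE[1],0]; c,s=np.cos(POSE[2]),np.sin(POSE[2])
    return np.stack([c*d[...,0]+s*d[...,1],-s*d[...,0]+c*d[...,1],d[...,2]],-1)*1000
def st():
    p,R,s=cur(); Rj=jr(0).inv()*R
    print('t',round(s['time'],2),'tcp',p.round(4),'tipJ',tipJ(p,R).round(1),'rel',Rj.as_rotvec(degrees=True).round(1),'F',s['contact_force'].round(1),'op',round(s['opening'],2),'q',s['qpos'].round(2))
def go(tip,lean,n,start=None):
    """tip: target fingertip jig mm; prints total rotvec/4deg, and per-row offset for n rows (rotation spread over n)"""
    p,R,s=cur() if start is None else (*start,None)
    R2=jr(lean); t=J2W(tip,POSE)-R2.apply([0,0,.019])
    rv=(R.inv()*R2).as_rotvec(degrees=True)/4/n
    def end(o,rv=rv):
        pp,RR=p.copy(),R
        for i in range(n):
            pp=pp+RR.apply(np.asarray(o)*.06); RR=RR*Ro.from_rotvec(np.asarray(rv)*4,degrees=True)
        return pp
    A=np.array([end(e)-p for e in np.eye(3)]).T
    o=np.linalg.solve(A,t-p)
    print('rows',n,'offset',o.round(3),'rot',rv.round(3)); return (t,R2)
E
python3 - <<'E'
from h import *
st()
a=go([-71,-85,175],0,12); a=go([-71,-85,175],0,15); 
E
```

```text
t 0.15 tcp [0.2279 0.5548 0.2237] tipJ [-267.2  710.8  204.7] rel [ 0.1  0.  27.8] F [ 0.5  0.5 -1.1] op 1.0 q [ 1.12  0.09  1.23  0.    1.82 -0.06]
rows 12 offset [-0.556 -1.006  0.042] rot [-0.002 -0.001 -0.579]
rows 15 offset [-0.441 -0.807  0.034] rot [-0.001 -0.    -0.463]
```

Emit:
jog_arm --offset '[[-0.44,-0.81,0],[-0.44,-0.81,0],[-0.44,-0.81,0],[-0.44,-0.81,0],[-0.44,-0.81,0],[-0.44,-0.81,0],[-0.44,-0.81,0],[-0.44,-0.81,0],[-0.44,-0.81,0],[-0.44,-0.81,0],[-0.44,-0.81,0],[-0.44,-0.81,0]]' --delta_rot '[[0,0,-0.46],[0,0,-0.46],[0,0,-0.46],[0,0,-0.46],[0,0,-0.46],[0,0,-0.46],[0,0,-0.46],[0,0,-0.46],[0,0,-0.46],[0,0,-0.46],[0,0,-0.46],[0,0,-0.46]]' --grip 1 --force 40

```text
time: 1.65
position: [0.4134, -0.0801, 0.2246]
eef_rot: [0.0, 0.002, 1.0, 0.0]
contact_force: [0.5, -0.2, 1.1]
opening: -0.002
```

```bash
python3 - <<'E'
from h import *
st(); go([-71,-85,135],0,4)
E
```

```text
t 1.65 tcp [ 0.4134 -0.0801  0.2246] tipJ [-142.9   61.2  205.6] rel [-0.  -0.   5.7] F [ 0.5 -0.2  1.1] op -0.0 q [-0.27 -0.39  1.67  0.    1.87 -1.84]
rows 4 offset [-0.337 -0.59   0.294] rot [ 0.     0.002 -0.356]
```

Emit:
jog_arm --offset '[[-0.337,-0.59,0.294],[-0.337,-0.59,0.294],[-0.337,-0.59,0.294],[-0.337,-0.59,0.294],[0,0,0],[0,0,0]]' --delta_rot '[[0,0,-0.356],[0,0,-0.356],[0,0,-0.356],[0,0,-0.356],[0,0,0],[0,0,0]]'

```text
time: 2.4
position: [0.4983, -0.2165, 0.154]
eef_rot: [-0.0, -0.047, 0.999, 0.0]
contact_force: [0.3, -0.9, 0.7]
opening: 0.003
```

```bash
python3 - <<'E'
from h import *
st(); go([-71,-85,113],0,1)
snap('top','t1.png'); c=snap('wrist','w1.png')
a=load('t1.png')['image'][180:320,320:440,::-1]
cv2.imwrite('pics/t1z.png',np.hstack([cv2.resize(a,None,fx=3,fy=3),c['image'][:,:,::-1][:, 100:500]]))
E
```

```text
t 2.4 tcp [ 0.4983 -0.2165  0.154 ] tipJ [-71.4 -82.7 135. ] rel [-0.  0.  0.] F [ 0.3 -0.9  0.7] op 0.0 q [-0.47 -0.06  1.51  0.    1.69 -2.14]
rows 1 offset [-0.007 -0.039  0.367] rot [ 0.01  -0.007 -0.009]
```

View pics/t1z.png

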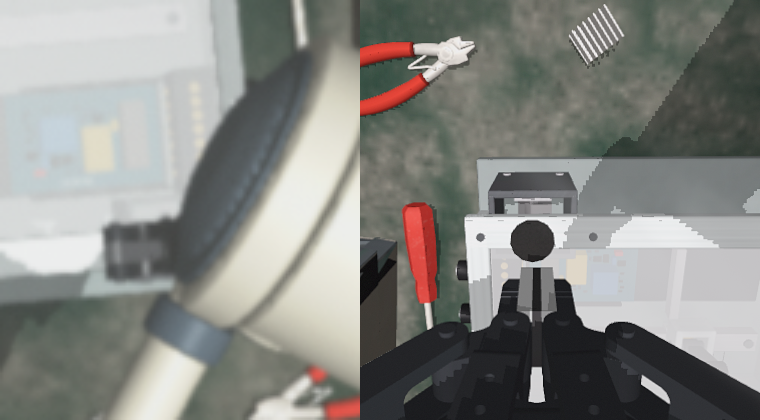

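Emit:
jog_arm --offset '[[0,-0.03,0.38],[0,0,0.05],[0,0,0.05]]' --delta_rot '[[0,0,0],[0,0,0],[0,0,0]]'

```text
time: 2.88
position: [0.4989, -0.2183, 0.1263]
eef_rot: [0.001, -0.048, 0.999, -0.0]
contact_force: [0.9, 0.3, 0.4]
opening: 0.0
```

Emit:
jog_arm --offset '[[0,0,0.03],[0,0,0.03]]' --delta_rot '[[0,0,0],[0,0,0]]'

```text
time: 3.12
position: [0.499, -0.2188, 0.1222]
eef_rot: [0.0, -0.048, 0.999, -0.0]
contact_force: [0.2, -0.4, 0.1]
opening: 0.001
```

Emit:
jog_arm --offset '[[0,0,0.03],[0,0,0.02]]' --delta_rot '[[0,0,0],[0,0,0]]'

```text
time: 3.38
position: [0.4987, -0.2188, 0.1185]
eef_rot: [-0.0, -0.047, 0.999, 0.0]
contact_force: [0.2, 0.1, -0.7]
opening: 0.001
```

```bash
python3 - <<'E'
from h import *
st()
c=snap('scene','s2.png')
a=c['image'][150:290,200:400,::-1]
cv2.imwrite('pics/s2z.png',cv2.resize(a,None,fx=4,fy=4,interpolation=cv2.INTER_CUBIC))
E
```

```text
t 3.38 tcp [ 0.4987 -0.2188  0.1185] tipJ [-71.2 -85.   99.5] rel [-0.  0.  0.] F [ 0.2  0.1 -0.7] op 0.0 q [-0.48 -0.05  1.56 -0.    1.63 -2.14]
```

View pics/s2z.png

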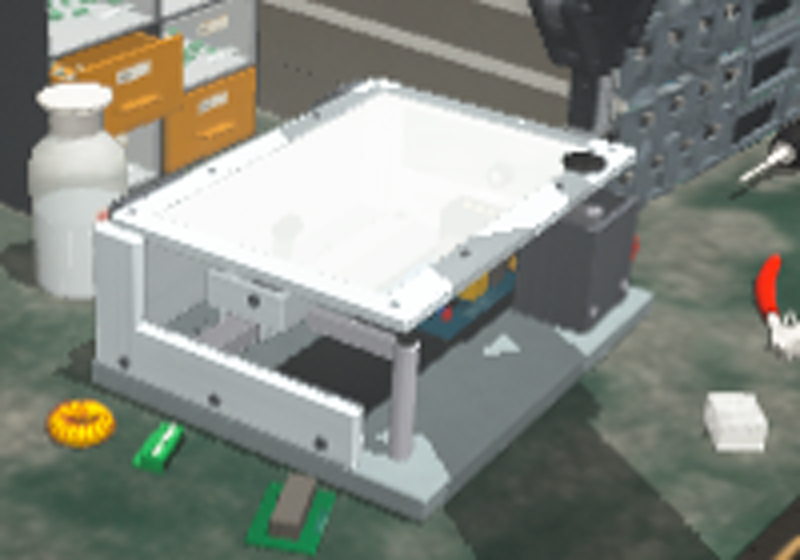

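```bash
python3 - <<'E'
from h import *
c=load('s2.png')
print(proj(c,J2W([(-71,-85,109),(-71,-85,99.5),(-71,-85,118)],POSE)))
p,R,s=cur()
a=c['image'][130:210,310:390,::-1]
a=cv2.resize(a,None,fx=7,fy=7,interpolation=cv2.INTER_CUBIC)
cv2.imwrite('pics/s2y.png',a)
m=c['z_map'][150:200,335:360]; 
for v in range(165,196,2): print(v,pts(c,[(u,v) for u in (340,343,346,349)])[:,:].round(3).tolist())
E
```

```text
[[345.82680448 188.77749902]
 [345.39164948 192.69208414]
 [346.2416072  185.03608135]]
165 [[0.5, -0.185, 0.174], [0.494, -0.187, 0.175], [0.483, -0.181, 0.179], [0.483, -0.193, 0.176]]
167 [[0.588, -0.335, 0.104], [0.502, -0.202, 0.164], [0.488, -0.19, 0.171], [0.486, -0.2, 0.169]]
169 [[0.586, -0.333, 0.1], [0.503, -0.204, 0.159], [0.497, -0.207, 0.159], [0.49, -0.207, 0.161]]
171 [[0.586, -0.334, 0.094], [0.503, -0.206, 0.153], [0.499, -0.212, 0.153], [0.492, -0.211, 0.155]]
173 [[0.586, -0.334, 0.089], [0.501, -0.203, 0.15], [0.495, -0.206, 0.151], [0.492, -0.212, 0.15]]
175 [[0.586, -0.335, 0.083], [0.501, -0.204, 0.145], [0.496, -0.207, 0.146], [0.491, -0.213, 0.146]]
177 [[0.585, -0.335, 0.078], [0.502, -0.206, 0.14], [0.494, -0.206, 0.142], [0.492, -0.215, 0.14]]
179 [[0.586, -0.336, 0.072], [0.501, -0.205, 0.136], [0.493, -0.205, 0.138], [0.49, -0.213, 0.137]]
181 [[0.583, -0.332, 0.068], [0.5, -0.205, 0.131], [0.494, -0.206, 0.133], [0.488, -0.21, 0.133]]
183 [[0.533, -0.249, 0.103], [0.504, -0.213, 0.123], [0.497, -0.214, 0.125], [0.49, -0.214, 0.127]]
185 [[0.527, -0.239, 0.103], [0.521, -0.243, 0.104], [0.516, -0.248, 0.104], [0.51, -0.251, 0.105]]
187 [[0.523, -0.233, 0.101], [0.515, -0.234, 0.103], [0.511, -0.24, 0.103], [0.504, -0.242, 0.104]]
189 [[0.516, -0.223, 0.102], [0.505, -0.217, 0.107], [0.5, -0.222, 0.107], [0.496, -0.227, 0.107]]
191 [[0.509, -0.213, 0.102], [0.499, -0.207, 0.107], [0.494, -0.211, 0.108], [0.489, -0.216, 0.108]]
193 [[0.502, -0.201, 0.104], [0.496, -0.204, 0.104], [0.491, -0.208, 0.105], [0.487, -0.213, 0.105]]
195 [[0.495, -0.19, 0.105], [0.492, -0.197, 0.104], [0.487, -0.201, 0.104], [0.484, -0.209, 0.102]]
```

View pics/s2y.png

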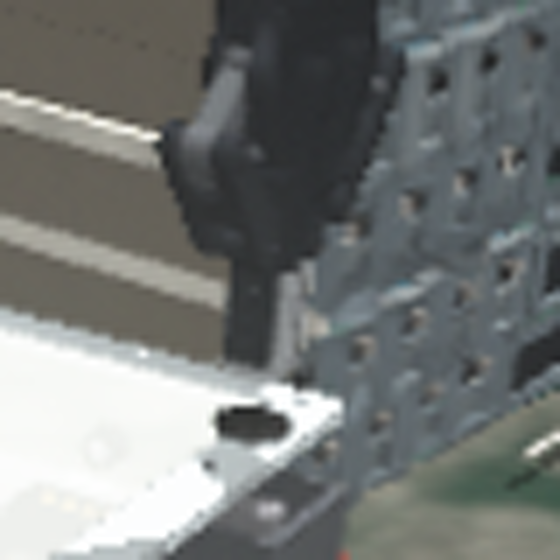

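Emit:
jog_arm --offset '[[0,0,0.06],[0,0,0.04],[0,0,0]]' --delta_rot '[[0,0,0],[0,0,0],[0,0,0]]'

```text
time: 3.8
position: [0.4986, -0.2187, 0.1122]
eef_rot: [-0.0, -0.047, 0.999, 0.0]
contact_force: [0.7, 0.8, -0.4]
opening: -0.001
```

```bash
python3 - <<'E'
from h import *
st()
c=snap('scene','s3.png'); d=snap('wrist','w3.png')
a=c['image'][130:210,310:390,::-1]
a=cv2.resize(a,None,fx=5,fy=5,interpolation=cv2.INTER_CUBIC)
cv2.imwrite('pics/s3y.png',np.hstack([a,cv2.resize(d['image'][200:400,180:380,::-1],(400,400))]))
E
```

```text
t 3.8 tcp [ 0.4986 -0.2187  0.1122] tipJ [-71.3 -84.8  93.2] rel [-0.  0.  0.] F [ 0.7  0.8 -0.4] op -0.0 q [-0.48 -0.05  1.57 -0.    1.62 -2.14]
```

View pics/s3y.png

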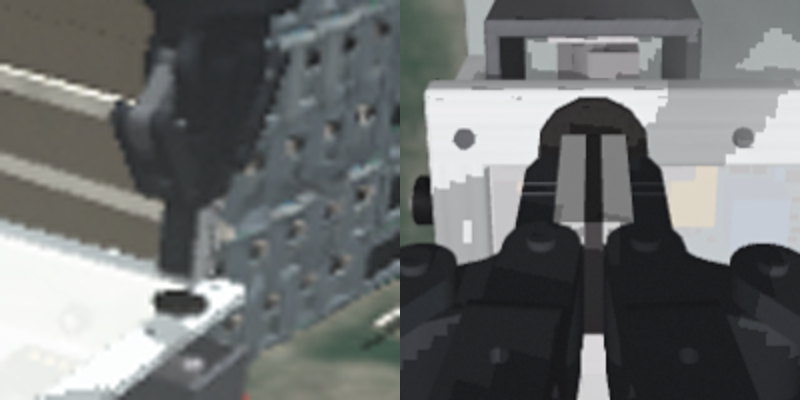

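Emit:
jog_arm --offset '[[0,0,0.04],[0,0,0.02],[0,0,0]]' --delta_rot '[[0,0,0],[0,0,0],[0,0,0]]'

```text
time: 4.28
position: [0.4987, -0.2187, 0.1088]
eef_rot: [-0.0, -0.047, 0.999, 0.0]
contact_force: [0.1, -0.4, -0.3]
opening: 0.002
```

Emit:
jog_arm --offset '[[0,0,0.03],[0,0,0.02],[0,0,0]]' --delta_rot '[[0,0,0],[0,0,0],[0,0,0]]'

```text
time: 4.65
position: [0.4986, -0.2187, 0.1058]
eef_rot: [-0.0, -0.047, 0.999, 0.0]
contact_force: [-0.3, 0.0, 0.5]
opening: -0.0
```

Emit:
jog_arm --offset '[[0,0,0.03],[0,0,0.02],[0,0,0]]' --delta_rot '[[0,0,0],[0,0,0],[0,0,0]]'

```text
time: 5.03
position: [0.4986, -0.2187, 0.1028]
eef_rot: [-0.0, -0.047, 0.999, 0.0]
contact_force: [0.2, -0.3, 0.5]
opening: 0.004
```

```bash
python3 - <<'E'
from h import *
st()
c=snap('scene','s4.png'); d=snap('wrist','w4.png')
a=c['image'][130:210,310:390,::-1]
a=cv2.resize(a,None,fx=5,fy=5,interpolation=cv2.INTER_CUBIC)
cv2.imwrite('pics/s4y.png',np.hstack([a,cv2.resize(d['image'][200:400,180:380,::-1],(400,400))]))
E
```

```text
t 5.03 tcp [ 0.4986 -0.2187  0.1028] tipJ [-71.3 -84.9  83.8] rel [-0.  0.  0.] F [ 0.2 -0.3  0.5] op 0.0 q [-0.48 -0.05  1.59 -0.    1.6  -2.14]
```

View pics/s4y.png

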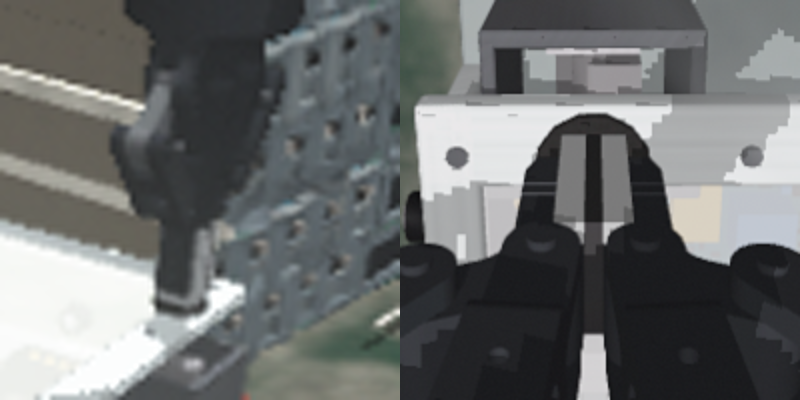

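Emit:
jog_arm --offset '[[0,0,0.03],[0,0,0.0]]' --delta_rot '[[0,0,0],[0,0,0]]'

```text
time: 5.38
position: [0.4989, -0.2188, 0.1017]
eef_rot: [0.0, -0.047, 0.999, -0.0]
contact_force: [-0.8, 0.6, 3.3]
opening: -0.004
```

Emit:
jog_arm --offset '[[0,0,0.03],[0,0,0.0]]' --delta_rot '[[0,0,0],[0,0,0]]'

```text
time: 5.62
position: [0.4988, -0.2188, 0.0995]
eef_rot: [0.0, -0.047, 0.999, -0.0]
contact_force: [-0.6, -0.0, 3.5]
opening: 0.0
```

Emit:
jog_arm --offset '[[0,0,0.05],[0,0,0.02],[0,0,0]]' --delta_rot '[[0,0,0],[0,0,0],[0,0,0]]'

```text
time: 6.0
position: [0.4987, -0.2188, 0.0951]
eef_rot: [-0.0, -0.047, 0.999, -0.0]
contact_force: [-1.8, -0.4, 3.8]
opening: 0.001
```

Emit:
jog_arm --offset '[[0,0,0.02],[0,0,0]]' --delta_rot '[[0,0,0],[0,0,0]]'

```text
time: 6.25
position: [0.4987, -0.2188, 0.094]
eef_rot: [0.0, -0.047, 0.999, -0.0]
contact_force: [-1.8, 0.5, 4.3]
opening: 0.001
```

Emit:
jog_arm --offset '[[0,0,0.02],[0,0,0]]' --delta_rot '[[0,0,0],[0,0,0]]'

```text
time: 6.5
position: [0.4988, -0.2188, 0.0927]
eef_rot: [0.0, -0.047, 0.999, -0.0]
contact_force: [-0.5, -0.4, 4.1]
opening: 0.001
```

Emit:
jog_arm --offset '[[0,0,0.015],[0,0,0]]' --delta_rot '[[0,0,0],[0,0,0]]'

```text
time: 6.75
position: [0.4988, -0.2188, 0.0922]
eef_rot: [0.0, -0.047, 0.999, -0.0]
contact_force: [-1.7, -1.1, 6.0]
opening: 0.002
```

Emit:
jog_arm --offset '[[0,0,0.01],[0,0,0]]' --delta_rot '[[0,0,0],[0,0,0]]'

```text
time: 7.0
position: [0.4988, -0.2188, 0.0921]
eef_rot: [0.0, -0.047, 0.999, -0.0]
contact_force: [-2.1, -0.1, 7.7]
opening: 0.001
```

Emit:
jog_arm --offset '[[0,0,-0.8],[0.7,0.3,-0.5],[0.9,0.4,-0.3],[0.9,0.4,0],[0,0,0],[0,0,0],[0,0,0],[0,0,0],[0,0,0],[0,0,0],[0,0,0],[0,0,0]]' --delta_rot '[[0,0,0],[0,0,0],[0,0,0],[0,-1,0],[0,-1,0],[0,-1,0],[0,-1,0],[0,-1,0],[0,-1,0],[0,-1,0],[0,-1,0],[0,-0.5,0]]'

```text
time: 8.5
position: [0.3662, -0.1913, 0.1916]
eef_rot: [0.282, -0.047, 0.958, 0.026]
contact_force: [-0.2, -0.0, -0.1]
opening: 0.0
```

```bash
sed -i 's/\.019/TL/g; s/^import numpy/TL=-.007\nimport numpy/' h.py; python3 - <<'E'
from h import *
st()
snap('scene','s5.png');snap('top','t5.png');snap('wrist','w5.png')
E
```

```text
t 8.5 tcp [ 0.3662 -0.1913  0.1916] tipJ [-204.3  -45.2  197.4] rel [ -1.4 -32.9  -0.2] F [-0.2 -0.  -0.1] op 0.0 q [-1.   -0.85  2.11  0.52  1.62 -2.58]
```

View pics/s5.png

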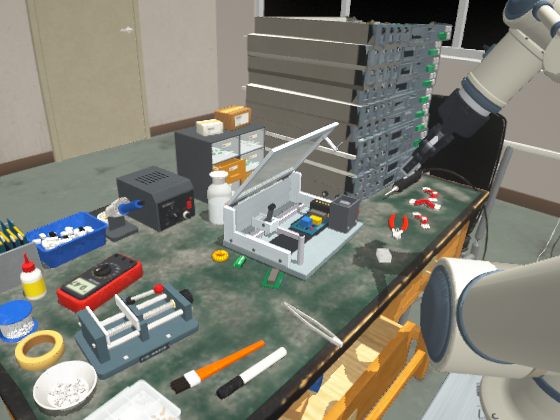

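View pics/t5.png

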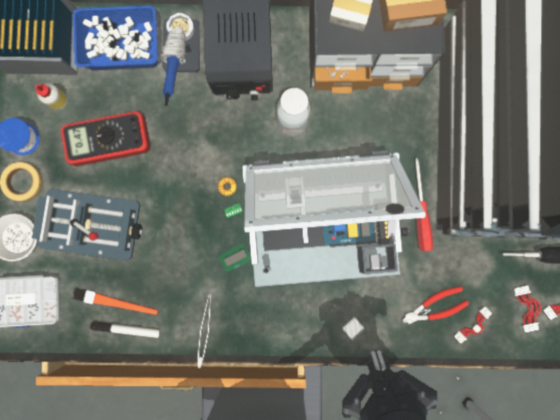

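View pics/w5.png

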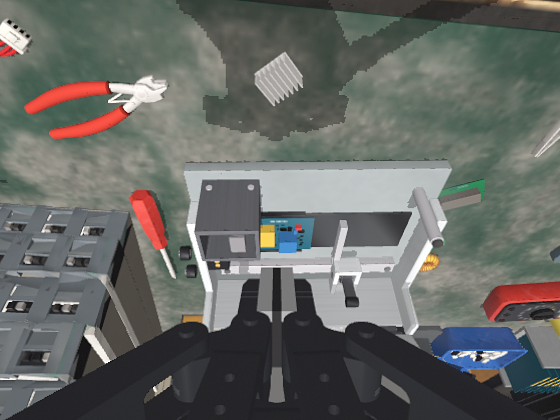

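```bash
python3 - <<'E'
from h import *
c=load('w5.png'); a=c['image'][205:325,200:420,::-1]
cv2.imwrite('pics/w5z.png',cv2.resize(a,None,fx=3.6,fy=3.6,interpolation=cv2.INTER_CUBIC))
p=W2J(pts(c)).reshape(420,560,3)
np.save('pics/w5j.npy',p)
for z in (30,34,52):
    uv=[(247,322),(296,296)]
# dense: points with z 26..58 in stop area
q=p.reshape(-1,3)
m=(q[:,0]>-45)&(q[:,0]<95)&(abs(q[:,1])<118)&(q[:,2]>30)&(q[:,2]<60)
b=q[m]
for x0 in range(-40,90,10):
    s=b[(b[:,0]>=x0)&(b[:,0]<x0+10)&(b[:,1]>-20)]
    if len(s): print(x0,len(s),np.percentile(s[:,1],[0,5,50,95,100]).round(1),np.percentile(s[:,2],[5,50,95]).round(1))
c=load('top0.png');off=[219.64,139.64]
e=lambda uv,z: W2J(rayz(c,np.array(uv)/3.6+off,z)).round(1)
print(e([(300,368),(319,369),(291,240)],.034)); print(e([(243,243),(302,240),(297,165)],.052))
c=load('top0.png'); a=c['image'][160:260,270:400,::-1]
cv2.imwrite('pics/t0y.png',cv2.resize(a,None,fx=6,fy=6,interpolation=cv2.INTER_CUBIC))
E
```

```text
-40 71 [-18.4 -17.3  31.4  36.5  37.4] [30.3 32.9 35.5]
-30 58 [-19.5 -19.2  31.1  36.4  37. ] [30.6 34.4 35.6]
-20 70 [-20.  -19.3  30.1  36.2  37.1] [31.1 34.8 41.1]
-10 55 [-19.9 -19.8  31.1  36.5  37.4] [31.9 35.  41.8]
0 35 [29.3 29.5 32.5 36.6 37.4] [31.8 34.7 35.7]
10 36 [29.4 29.4 32.8 36.7 36.9] [32.3 34.5 35.2]
20 451 [29.4 30.3 45.  59.4 61.5] [32.5 42.7 52.3]
30 129 [29.1 29.5 43.  59.  61.2] [37.  52.6 59. ]
40 309 [-19.5 -10.2  39.9 102.2 109.2] [30.1 31.1 52.5]
50 295 [-18.  -12.7  31.5 102.  108.6] [30.1 30.8 52.3]
60 127 [-16.3  -2.6  34.1  97.5 108. ] [30.2 43.8 52.7]
70 54 [29.4 29.5 34.4 46.  60.9] [37.4 48.8 52.6]
[[-33.5  38.1  34. ]
 [-34.8  28.9  34. ]
 [ 29.3  37.4  34. ]]
[[28.3 61.1 52. ]
 [27.5 32.7 52. ]
 [63.8 32.1 52. ]]
```

View pics/w5z.png

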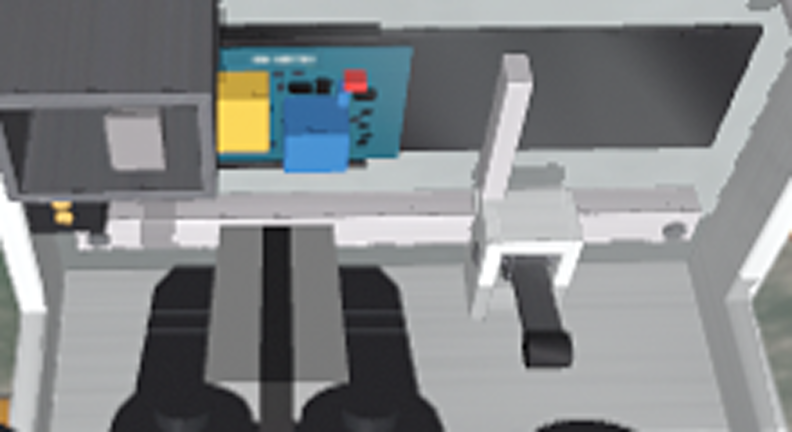

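View pics/t0y.png

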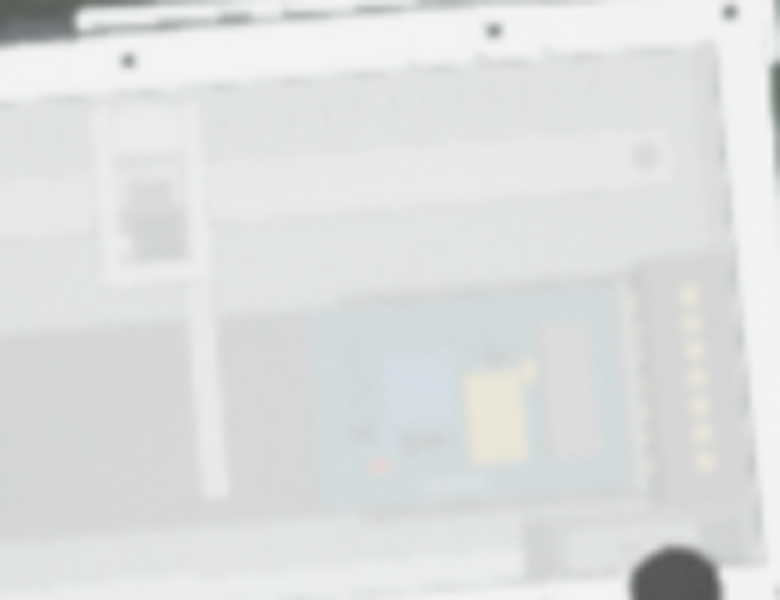

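```bash
python3 - <<'E'
from h import *
R=jr(0)
def tool(f,tcp):
    q=pts(load(f)); z=load(f)['z_map'].ravel()
    return R.inv().apply(q-np.array(tcp))[z>0]*1000
for f,tcp in (('s2.png',[.4987,-.2188,.1185]),('t1.png',[.4983,-.2165,.154]),('w1.png',[.4983,-.2165,.154]),('w4.png',[.4986,-.2187,.1028])):
    g=tool(f,tcp); print(f)
    m=(abs(g[:,0])<70)&(abs(g[:,1])<75)&(g[:,2]>-160)&(g[:,2]<6); g=g[m]
    for z0 in range(-130,10,8):
        s=g[(g[:,2]>=z0)&(g[:,2]<z0+8)]
        if len(s)>3: print(z0,len(s),'x',np.percentile(s[:,0],[2,98]).round(0),'y',np.percentile(s[:,1],[2,98]).round(0))
E
```

```text
s2.png
-130 62 x [-8. 11.] y [ 4. 40.]
-122 92 x [-8. 11.] y [-30.  40.]
-114 113 x [-6. 19.] y [-31.  45.]
-106 118 x [-8. 19.] y [-55.  60.]
-98 130 x [-12.  18.] y [-55.  62.]
-90 100 x [-11.  17.] y [-53.  60.]
-82 104 x [-10.  18.] y [-48.  54.]
-74 79 x [-10.  17.] y [-41.  47.]
-66 75 x [-10.  13.] y [-36.  42.]
-58 70 x [-10.  14.] y [-26.  34.]
-50 23 x [-4. 13.] y [-7. 16.]
-42 42 x [-6. 12.] y [-6. 15.]
-34 42 x [-10.  12.] y [-3. 15.]
-26 41 x [-7. 12.] y [-4. 16.]
-18 36 x [-7. 12.] y [-5. 14.]
-10 18 x [-10.  11.] y [-2.  8.]
t1.png
-130 30 x [-10.   9.] y [36. 41.]
-122 51 x [-11.  10.] y [37. 43.]
-114 54 x [-5.  4.] y [39. 50.]
-106 169 x [-12.  12.] y [48. 62.]
-98 76 x [-12.  13.] y [42. 62.]
-90 19 x [-12.  11.] y [37. 45.]
-82 14 x [-12.  12.] y [32. 40.]
-74 5 x [-12. -11.] y [25. 40.]
-66 6 x [-14. -12.] y [23. 28.]
w1.png
-98 2221 x [15. 18.] y [-17.  18.]
-90 9052 x [ 8. 18.] y [-53.  54.]
-82 7813 x [ 3. 18.] y [-47.  48.]
-74 5346 x [-8. 17.] y [-41.  42.]
-66 7439 x [-8. 14.] y [-35.  36.]
-58 2813 x [-8. 14.] y [-28.  29.]
-50 1088 x [-10.  13.] y [-11.  12.]
-42 768 x [ 7. 12.] y [-13.  13.]
-34 749 x [ 7. 12.] y [-13.  13.]
-26 639 x [ 7. 12.] y [-13.  13.]
-18 283 x [ 7. 12.] y [-11.  12.]
w4.png
-98 1868 x [16. 18.] y [-17.  17.]
-90 8643 x [ 8. 18.] y [-53.  54.]
-82 8155 x [ 3. 18.] y [-48.  48.]
-74 5142 x [-8. 17.] y [-42.  42.]
-66 7745 x [-8. 14.] y [-36.  36.]
-58 3038 x [-8. 14.] y [-30.  30.]
-50 1120 x [-10.  13.] y [-14.  13.]
-42 730 x [ 7. 12.] y [-13.  13.]
-34 765 x [ 7. 12.] y [-13.  13.]
-26 652 x [ 7. 12.] y [-13.  13.]
-18 329 x [ 7. 12.] y [-12.  12.]
-10 14457 x [-57.  15.] y [-37.  73.]
-2 3095 x [-63.  15.] y [-31.  74.]
```

```bash
python3 - <<'E'
from h import *
st()
a=go([-60,84,150],35,4); b=go([36,84,60],35,3,a); go([36,84,40],35,1,b)
E
```

```text
t 8.65 tcp [ 0.366  -0.1912  0.192 ] tipJ [-204.5  -45.   197.9] rel [ -1.4 -32.8  -0.2] F [-0.   0.9  0.4] op -0.0 q [-1.   -0.86  2.11  0.52  1.62 -2.57]
rows 4 offset [-0.391  0.53   0.508] rot [ 0.084 -0.136 -0.013]
rows 3 offset [-0.15  -0.     0.715] rot [0. 0. 0.]
rows 1 offset [ 0.191 -0.     0.273] rot [0. 0. 0.]
```

Emit:
jog_arm --offset '[[-0.39,0.53,0.51],[-0.39,0.53,0.51],[-0.39,0.53,0.51],[-0.39,0.53,0.51],[0,0,0],[0,0,0]]' --delta_rot '[[0.08,-0.14,0],[0.08,-0.14,0],[0.08,-0.14,0],[0.08,-0.14,0],[0,0,0],[0,0,0]]'

```text
time: 9.4
position: [0.5024, -0.052, 0.1454]
eef_rot: [0.299, -0.046, 0.953, 0.017]
contact_force: [-0.1, -0.1, 0.9]
opening: 0.002
```

```bash
python3 - <<'E'
from h import *
st()
b=go([36,84,60],35,3); go([36,84,40],35,1,b)
E
```

```text
t 9.4 tcp [ 0.5024 -0.052   0.1454] tipJ [-55.6  80.6 151.1] rel [ -0.3 -34.9  -0.1] F [-0.1 -0.1  0.9] op 0.0 q [-0.34 -0.75  2.15  0.27  1.2  -2.04]
rows 3 offset [-0.128  0.016  0.706] rot [ 0.026 -0.01  -0.002]
rows 1 offset [ 0.191 -0.     0.273] rot [0. 0. 0.]
```

Emit:
jog_arm --offset '[[-0.13,0.03,0.7],[-0.13,0.03,0.7],[-0.13,0.03,0.7],[0.19,0,0.27],[0,0,0],[0,0,0]]' --delta_rot '[[0,0,0],[0,0,0],[0,0,0],[0,0,0],[0,0,0],[0,0,0]]'

```text
time: 10.15
position: [0.5933, -0.0395, 0.0375]
eef_rot: [0.301, -0.044, 0.953, 0.016]
contact_force: [-0.2, 0.1, 0.3]
opening: 0.003
```

```bash
python3 - <<'E'
from h import *
st()
snap('scene','s6.png');c=snap('wrist','w6.png')
a=load('s6.png')['image'][130:290,200:380,::-1]
cv2.imwrite('pics/m6.png',np.hstack([cv2.resize(a,(472,420)),c['image'][:,200:520,::-1]]))
E
```

```text
t 10.15 tcp [ 0.5933 -0.0395  0.0375] tipJ [36.  84.5 43.2] rel [ -0.2 -35.    0.2] F [-0.2  0.1  0.3] op 0.0 q [-0.23 -0.38  2.11  0.25  0.85 -2.01]
```

View pics/m6.png

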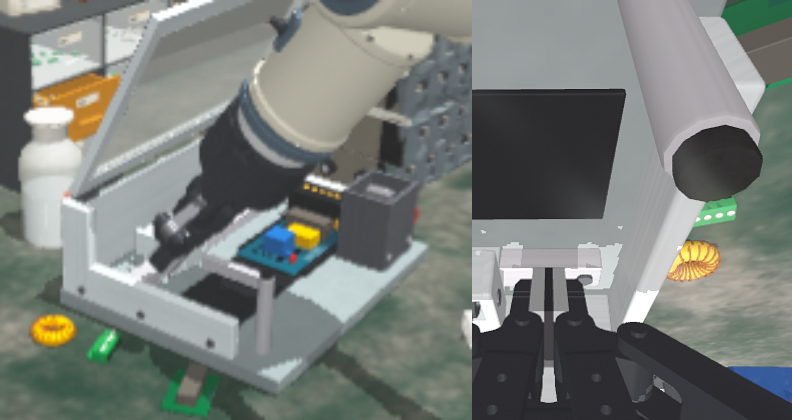

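Emit:
jog_arm --offset '[[0,-0.14,0],[0,-0.08,0],[0,-0.08,0],[0,-0.08,0],[0,-0.08,0],[0,-0.08,0],[0,-0.08,0],[0,0,0]]' --delta_rot '[[0,0,0],[0,0,0],[0,0,0],[0,0,0],[0,0,0],[0,0,0],[0,0,0],[0,0,0]]'

```text
time: 11.25
position: [0.5961, -0.0756, 0.0349]
eef_rot: [0.299, -0.045, 0.953, 0.017]
contact_force: [-0.6, 0.4, 0.0]
opening: -0.0
```

```bash
python3 - <<'E'
from h import *
st()
snap('scene','s7.png');c=snap('wrist','w7.png')
a=load('s7.png')['image'][130:290,200:380,::-1]
cv2.imwrite('pics/m7.png',np.hstack([cv2.resize(a,(472,420)),c['image'][:,200:520,::-1]]))
E
```

```text
t 11.25 tcp [ 0.5961 -0.0756  0.0349] tipJ [35.4 48.2 40.6] rel [ -0.3 -34.9   0.1] F [-0.6  0.4  0. ] op -0.0 q [-0.32 -0.35  2.08  0.31  0.86 -2.12]
```

View pics/m7.png

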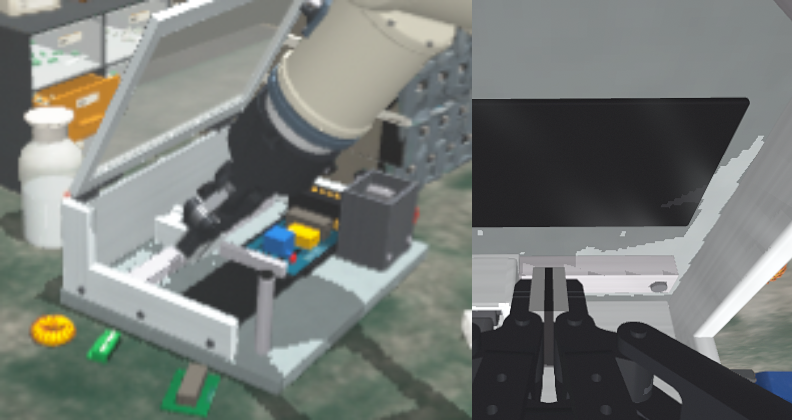

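Emit:
jog_arm --offset '[[0,-0.04,0],[0,-0.04,0],[0,-0.03,0]]' --delta_rot '[[0,0,0],[0,0,0],[0,0,0]]'

```text
time: 11.72
position: [0.5964, -0.0813, 0.0344]
eef_rot: [0.299, -0.045, 0.953, 0.017]
contact_force: [-2.0, 3.2, -1.2]
opening: 0.001
```

Emit:
jog_arm --offset '[[0,-0.03,0],[0,-0.02,0]]' --delta_rot '[[0,0,0],[0,0,0]]'

```text
time: 11.98
position: [0.5967, -0.0835, 0.0345]
eef_rot: [0.299, -0.045, 0.953, 0.018]
contact_force: [-2.7, 9.2, -0.8]
opening: 0.005
```

Emit:
jog_arm --offset '[[0,-0.02,0],[0,0,0]]' --delta_rot '[[0,0,0],[0,0,0]]'

```text
time: 12.22
position: [0.5967, -0.0836, 0.0344]
eef_rot: [0.299, -0.045, 0.953, 0.019]
contact_force: [-4.6, 10.7, -0.7]
opening: 0.001
```

```bash
python3 - <<'E'
from h import *
st()
snap('scene','s8.png');c=snap('top','t8.png')
a=load('s8.png')['image'][180:260,270:370,::-1]
cv2.imwrite('pics/m8.png',np.hstack([cv2.resize(a,(525,420)),cv2.resize(c['image'][200:284,340:395,::-1],(275,420))]))
E
```

```text
t 12.22 tcp [ 0.5967 -0.0836  0.0344] tipJ [35.2 40.2 40.2] rel [ -0.6 -34.8   0. ] F [-4.6 10.7 -0.7] op 0.0 q [-0.34 -0.33  2.07  0.33  0.87 -2.15]
```

View pics/m8.png

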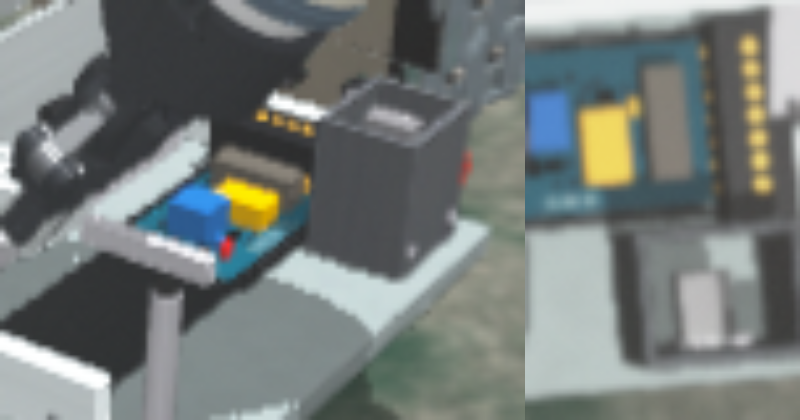

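```bash
python3 - <<'E'
from h import *
R=jr(0)
g=R.inv().apply(pts(load('s2.png'))-np.array([.4987,-.2188,.1185]))[load('s2.png')['z_map'].ravel()>0]*1000
m=(abs(g[:,0])<120)&(abs(g[:,1])<120)&(g[:,2]>-330)&(g[:,2]<6); g=g[m]
for z0 in range(-330,-90,12):
    s=g[(g[:,2]>=z0)&(g[:,2]<z0+12)]
    if len(s)>3: print(z0,len(s),'x',np.percentile(s[:,0],[2,98]).round(0),'y',np.percentile(s[:,1],[2,98]).round(0))
st()
E
```

```text
-330 324 x [-56.  51.] y [19. 94.]
-318 311 x [-50.  28.] y [ 0. 65.]
-306 296 x [-34.  38.] y [ 1. 57.]
-294 273 x [-29.  38.] y [-6. 39.]
-282 304 x [-115.   37.] y [-116.   38.]
-270 312 x [-117.   37.] y [-117.   38.]
-258 325 x [-115.   36.] y [-116.   38.]
-246 269 x [-116.   37.] y [-115.   39.]
-234 265 x [-115.   37.] y [-117.   38.]
-222 277 x [-117.   39.] y [-119.   40.]
-210 287 x [-114.   39.] y [-119.   41.]
-198 212 x [-115.   39.] y [-119.   41.]
-186 243 x [-33.  37.] y [-12.  37.]
-174 230 x [-25.  37.] y [-4. 39.]
-162 220 x [-28.  38.] y [-3. 38.]
-150 241 x [-117.   38.] y [-118.   38.]
-138 153 x [-118.   36.] y [-119.   38.]
-126 158 x [-118.   11.] y [-118.   40.]
-114 198 x [-115.   19.] y [-118.   49.]
-102 222 x [-115.   18.] y [-119.   62.]
t 12.32 tcp [ 0.5967 -0.0836  0.0344] tipJ [35.2 40.2 40.2] rel [ -0.6 -34.8  -0. ] F [-3.1 10.8  0.3] op -0.0 q [-0.34 -0.33  2.07  0.33  0.87 -2.15]
```

```bash
python3 - <<'E'
from h import *
p,R,s=cur()
a=go([36,52,40],35,1); b=go([-5,52,95],40,2,a); c=go([5,11.2,66],40,2,b)
p0=None
prev=c
for t in ([26,11.2,65],[43,11.2,70],[69,11.2,70.5],[80,11.2,62.5]):
    prev=go(t,40,1,prev)
E
```

```text
rows 1 offset [-0.009  0.195  0.011] rot [ 0.13  -0.048 -0.04 ]
rows 2 offset [-0.001 -0.    -0.572] rot [ 0.    -0.625  0.   ]
rows 2 offset [ 0.092 -0.34   0.239] rot [0. 0. 0.]
rows 1 offset [-0.257 -0.     0.238] rot [0. 0. 0.]
rows 1 offset [-0.271 -0.     0.118] rot [0. 0. 0.]
rows 1 offset [-0.337  0.     0.272] rot [0. 0. 0.]
rows 1 offset [-0.055 -0.     0.22 ] rot [0. 0. 0.]
```

Emit:
jog_arm --offset '[[0,0.2,0],[0,0,-0.57],[0,0,-0.57],[0,-0.34,0],[0.18,-0.34,0.48],[0,0,0],[0,0,0]]' --delta_rot '[[0.1,0,0],[0,-0.63,0],[0,-0.63,0],[0,0,0],[0,0,0],[0,0,0],[0,0,0]]'

```text
time: 13.2
position: [0.5701, -0.1174, 0.0623]
eef_rot: [0.342, -0.043, 0.939, 0.015]
contact_force: [-0.2, 0.2, -0.3]
opening: 0.002
```

```bash
python3 - <<'E'
from h import *
st()
a=go([26,11.2,65],40,2)
snap('scene','s9.png');c=snap('wrist','w9.png')
a=load('s9.png')['image'][130:290,200:380,::-1]
cv2.imwrite('pics/m9.png',np.hstack([cv2.resize(a,(472,420)),c['image'][:,120:440,::-1]]))
E
```

```text
t 13.2 tcp [ 0.5701 -0.1174  0.0623] tipJ [ 5.1  9.1 67.6] rel [  0.1 -40.    0.2] F [-0.2  0.2 -0.3] op 0.0 q [-0.47 -0.48  2.16  0.45  0.89 -2.32]
rows 2 offset [-0.12   0.018  0.129] rot [-0.023 -0.001 -0.017]
```

View pics/m9.png

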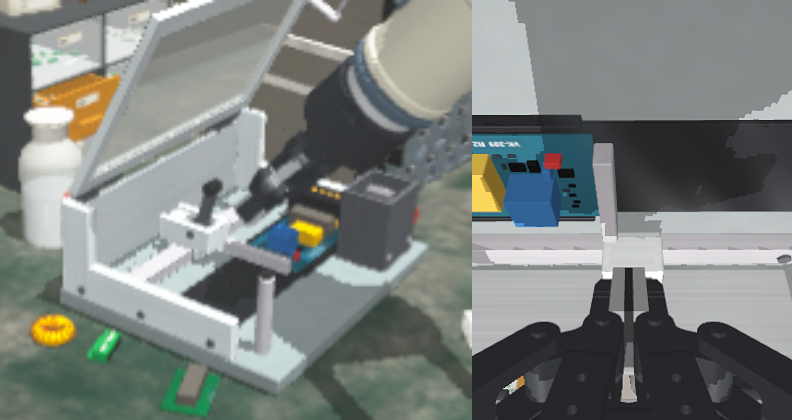

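Emit:
jog_arm --offset '[[-0.12,0.02,0.13],[-0.12,0.02,0.13],[-0.09,0,0.04],[-0.09,0,0.04],[-0.09,0,0.04],[0,0,0]]' --delta_rot '[[0,0,0],[0,0,0],[0,0,0],[0,0,0],[0,0,0],[0,0,0]]'

```text
time: 14.05
position: [0.6082, -0.1113, 0.0641]
eef_rot: [0.342, -0.043, 0.939, 0.015]
contact_force: [-0.0, 0.4, 0.9]
opening: -0.003
```

```bash
python3 - <<'E'
from h import *
st()
a=go([69,11.2,70.5],40,5);a=go([80,11.2,62.5],40,5,a)
snap('scene','s10.png');c=snap('wrist','w10.png')
a=load('s10.png')['image'][130:290,200:380,::-1]
cv2.imwrite('pics/m10.png',np.hstack([cv2.resize(a,(472,420)),c['image'][:,120:440,::-1]]))
E
```

```text
t 14.05 tcp [ 0.6082 -0.1113  0.0641] tipJ [43.5 11.6 69.5] rel [  0.1 -40.    0.2] F [-0.   0.4  0.9] op -0.0 q [-0.41 -0.36  2.08  0.43  0.84 -2.27]
rows 5 offset [-0.067 -0.001  0.052] rot [-0.007 -0.001 -0.005]
rows 5 offset [-0.011 -0.     0.044] rot [0. 0. 0.]
```

View pics/m10.png

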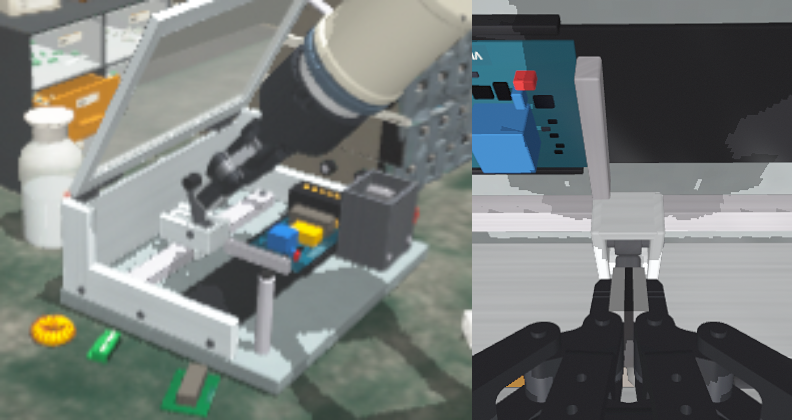

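Lever is being carried rearward, and clear of the flap. Continue.

Emit:
jog_arm --offset '[[-0.07,0,0.05],[-0.07,0,0.05],[-0.07,0,0.05],[-0.06,0,0.05],[-0.06,0,0.05],[0,0,0]]' --delta_rot '[[0,0,0],[0,0,0],[0,0,0],[0,0,0],[0,0,0],[0,0,0]]'

```text
time: 14.9
position: [0.6325, -0.1088, 0.0646]
eef_rot: [0.341, -0.043, 0.939, 0.016]
contact_force: [-2.0, 0.5, 0.6]
opening: 0.003
```

Emit:
jog_arm --offset '[[-0.01,0,0.05],[-0.01,0,0.05],[-0.01,0,0.05]]' --delta_rot '[[0,0,0],[0,0,0],[0,0,0]]'

```text
time: 15.28
position: [0.6401, -0.1084, 0.0598]
eef_rot: [0.342, -0.043, 0.939, 0.015]
contact_force: [0.2, 0.0, -0.1]
opening: 0.003
```

```bash
python3 - <<'E'
from h import *
st()
a=go([80,11.2,62.5],40,5)
E
```

```text
t 15.28 tcp [ 0.6401 -0.1084  0.0598] tipJ [75.5 11.4 65.1] rel [  0.1 -40.    0.2] F [ 0.2  0.  -0.1] op 0.0 q [-0.38 -0.27  2.01  0.42  0.8  -2.24]
rows 5 offset [-0.006 -0.001  0.016] rot [-0.008  0.001 -0.006]
```

```bash
python3 - <<'E'
from h import *
snap('scene','s11.png');c=snap('wrist','w11.png')
a=load('s11.png')['image'][170:260,220:320,::-1]
cv2.imwrite('pics/m11.png',np.hstack([cv2.resize(a,(466,420)),c['image'][:,120:440,::-1]]))
E
```

```text
(no output)
```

View pics/m11.png

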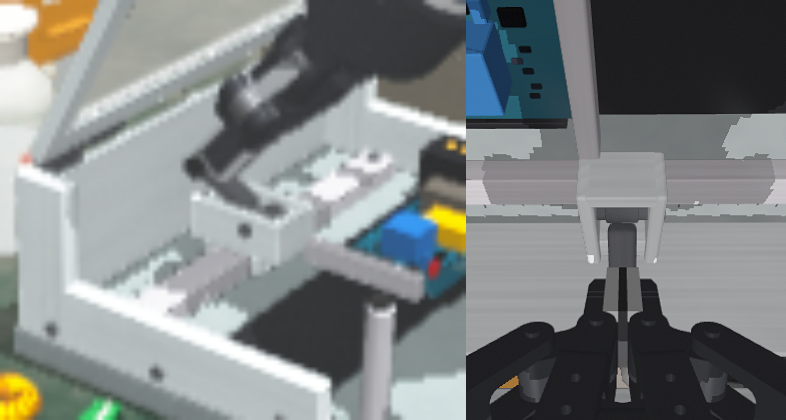

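Emit:
jog_arm --offset '[[-0.01,0,0.05],[-0.02,0,0.04],[0,0,0]]' --delta_rot '[[0,0,0],[0,0,0],[0,0,0]]'

```text
time: 15.75
position: [0.6444, -0.1078, 0.056]
eef_rot: [0.341, -0.043, 0.939, 0.016]
contact_force: [-0.3, -0.3, -0.6]
opening: -0.002
```

```bash
python3 - <<'E'
from h import *
st()
snap('scene','s12.png');c=snap('wrist','w12.png')
a=load('s12.png')['image'][170:260,220:320,::-1]
cv2.imwrite('pics/m12.png',np.hstack([cv2.resize(a,(466,420)),c['image'][:,120:440,::-1]]))
E
```

```text
t 15.75 tcp [ 0.6444 -0.1078  0.056 ] tipJ [79.9 11.6 61.3] rel [  0.1 -39.9   0.2] F [-0.3 -0.3 -0.6] op -0.0 q [-0.37 -0.25  2.    0.42  0.79 -2.24]
```

View pics/m12.png

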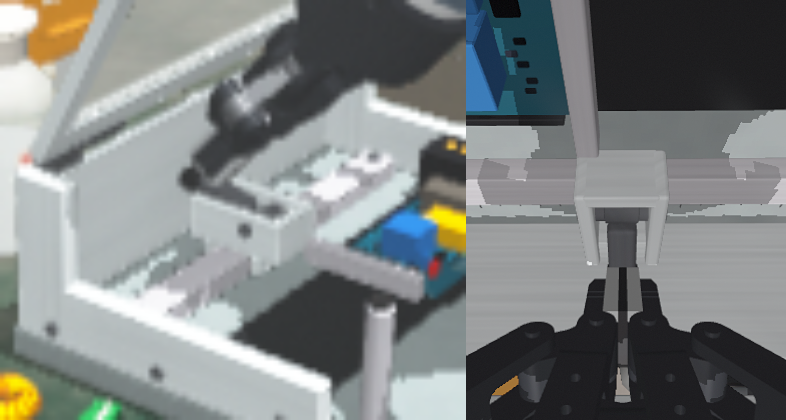

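```bash
python3 - <<'E'
from h import *
c=load('s12.png')
for q in (1.0,1.2,1.3,1.4,1.5,1.6):
    th=q-np.radians(15); print(q,proj(c,J2W([(47+42*np.sin(th),11,44+42*np.cos(th)),(47+42*np.sin(th),18,44+42*np.cos(th))],POSE)).round(1).tolist())
print(proj(c,J2W([(47,27,44),(28,27,52),(28,-5,52),(80,27,52)],POSE)).round(1))
E
```

```text
1.0 [[266.4, 199.6], [264.5, 200.6]]
1.2 [[264.4, 201.4], [262.5, 202.5]]
1.3 [[263.5, 202.5], [261.7, 203.6]]
1.4 [[262.8, 203.8], [261.0, 204.8]]
1.5 [[262.2, 205.1], [260.4, 206.2]]
1.6 [[261.8, 206.5], [260.0, 207.6]]
[[272.2 218.1]
 [279.3 217.4]
 [287.4 212.1]
 [260.3 210.7]]
```

Emit:
jog_arm --offset '[[-0.03,0,0.03],[0,0,0.02],[0,0,0]]' --delta_rot '[[0,0,0],[0,0,0],[0,0,0]]'

```text
time: 16.23
position: [0.6478, -0.1077, 0.0554]
eef_rot: [0.342, -0.043, 0.939, 0.015]
contact_force: [-1.2, -0.4, 1.2]
opening: -0.0
```

Emit:
jog_arm --offset '[[0,0,-0.5],[0.3,0,-0.9],[0.2,0,-0.6],[0,0,0]]' --delta_rot '[[0,0,0],[0,0,0],[0,0,0],[0,0,0]]'

```text
time: 16.73
position: [0.5479, -0.1177, 0.131]
eef_rot: [0.344, -0.043, 0.938, 0.014]
contact_force: [-0.5, -0.2, -0.3]
opening: -0.003
```

```bash
python3 - <<'E'
from h import *
st()
snap('scene','s13.png');c=snap('wrist','w13.png')
a=load('s13.png')['image'][170:260,220:320,::-1]
cv2.imwrite('pics/m13.png',np.hstack([cv2.resize(a,(466,420)),c['image'][:,120:440,::-1]]))
q=W2J(pts(c)); z=c['z_map'].ravel()
m=(z>0)&(abs(q[:,0]-5)<80)&(q[:,2]>15)
b=q[m]
# blade
s=b[(b[:,0]>-33)&(b[:,0]<20)&(b[:,2]>31)&(b[:,2]<37)&(b[:,1]>-25)&(b[:,1]<40)]; print('blade y',np.percentile(s[:,1],[1,50,99]).round(1),len(s))
s=q[(q[:,0]>60)&(q[:,0]<95)&(abs(q[:,1]-11)<6)&(q[:,2]>50)&(q[:,2]<90)]
for x in range(60,96,5):
    k=s[(s[:,0]>=x)&(s[:,0]<x+5)]
    if len(k): print(x,len(k),np.percentile(k[:,2],[5,50,95]).round(1))
E
```

```text
t 16.73 tcp [ 0.5479 -0.1177  0.131 ] tipJ [-17.2  11.  136.3] rel [  0.3 -40.2   0.2] F [-0.5 -0.2 -0.3] op -0.0 q [-0.5  -0.61  2.12  0.42  1.05 -2.26]
blade y [-24.6  -1.1   3.4] 1000
60 76 [51.7 52.8 53.6]
65 65 [52.9 53.9 54.7]
70 68 [53.7 54.9 55.9]
75 67 [55.2 56.1 57. ]
80 101 [56.4 58.1 59.9]
85 32 [59.2 60.1 60.4]
90 50 [58.9 66.3 73.1]
```

View pics/m13.png

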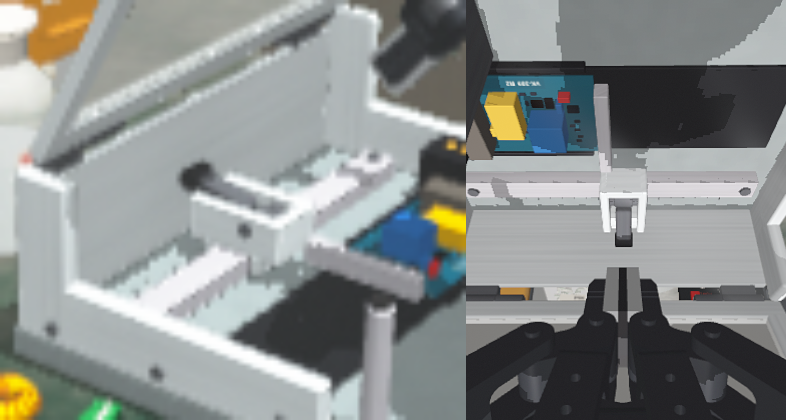

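```bash
python3 - <<'E'
from h import *
c=load('w13.png'); q=W2J(pts(c))
s=q[(q[:,0]>-33)&(q[:,0]<20)&(q[:,2]>32.5)&(q[:,2]<36)&(q[:,1]>-9)&(q[:,1]<10)]
print(np.histogram(s[:,1],bins=np.arange(-9,8)))
a=c['image'][80:220,130:280,::-1];cv2.imwrite('pics/w13z.png',cv2.resize(a,None,fx=4,fy=4))
E
```

```text
(array([  0,   0,   0,   0,  56, 104, 102, 105,  98, 106,  98, 108,  58,
         0,   0,   0]), array([-9, -8, -7, -6, -5, -4, -3, -2, -1,  0,  1,  2,  3,  4,  5,  6,  7]))
```

View pics/w13z.png

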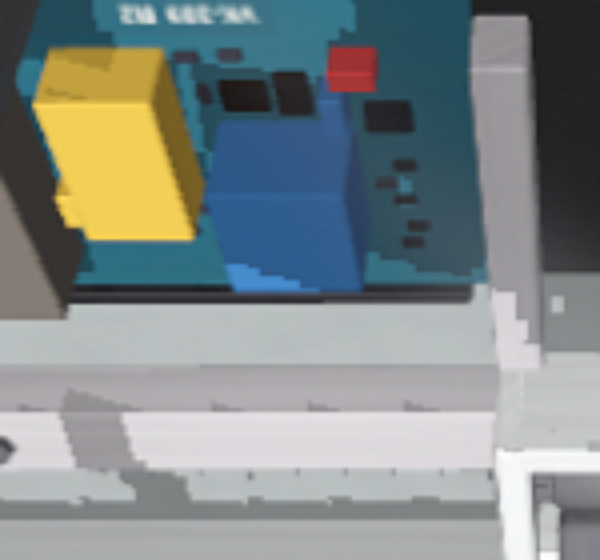

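```bash
python3 - <<'E'
from h import *
p,R,s=cur()
a=go([-65,-60,300],0,10); b=go([-65,-85,345],0,1,a); c=go([70,-85,345],0,3,b); d=go([65,-85,247],0,2,c)
E
```

```text
rows 10 offset [-0.022 -0.12  -0.294] rot [-0.003  1.    -0.005]
rows 1 offset [-0.    -0.417 -0.75 ] rot [0. 0. 0.]
rows 3 offset [-0.75 -0.   -0.  ] rot [0. 0. 0.]
rows 2 offset [ 0.042 -0.     0.817] rot [0. 0. 0.]
```

Emit:
jog_arm --offset '[[-0.02,-0.12,-0.3],[-0.02,-0.12,-0.3],[-0.02,-0.12,-0.3],[-0.02,-0.12,-0.3],[-0.02,-0.12,-0.3],[-0.02,-0.12,-0.3],[-0.02,-0.12,-0.3],[-0.02,-0.12,-0.3],[-0.02,-0.12,-0.3],[-0.02,-0.12,-0.3],[0,-0.42,-0.75],[0,0,0]]' --delta_rot '[[0,1,0],[0,1,0],[0,1,0],[0,1,0],[0,1,0],[0,1,0],[0,1,0],[0,1,0],[0,1,0],[0,1,0],[0,0,0],[0,0,0]]'

```text
time: 18.32
position: [0.5042, -0.2198, 0.3421]
eef_rot: [0.001, -0.046, 0.999, -0.001]
contact_force: [0.2, 0.1, -0.2]
opening: -0.0
```

```bash
python3 - <<'E'
from h import *
st()
c=go([70,-85,345],0,3); d=go([65,-85,247],0,2,c)
E
```

```text
t 18.32 tcp [ 0.5042 -0.2198  0.3421] tipJ [-65.9 -86.5 349.1] rel [ 0.1 -0.1  0.2] F [ 0.2  0.1 -0.2] op -0.0 q [-0.47  0.01  1.1  -0.    2.03 -2.14]
rows 3 offset [-0.755  0.01   0.024] rot [-0.011  0.007 -0.017]
rows 2 offset [ 0.042 -0.     0.817] rot [0. 0. 0.]
```

Emit:
jog_arm --offset '[[-0.75,0.01,0.02],[-0.75,0.01,0.02],[-0.75,0.01,0.02],[0,0,0.8],[0,0,0.8],[0,0,0]]' --delta_rot '[[0,0,0],[0,0,0],[0,0,0],[0,0,0],[0,0,0],[0,0,0]]'

```text
time: 19.08
position: [0.6346, -0.2027, 0.2312]
eef_rot: [-0.008, -0.047, 0.999, 0.003]
contact_force: [0.5, 0.3, 0.0]
opening: 0.0
```

```bash
python3 - <<'E'
from h import *
st()
snap('scene','s14.png');c=snap('wrist','w14.png')
a=load('s14.png')['image'][70:290,200:400,::-1]
cv2.imwrite('pics/m14.png',np.hstack([cv2.resize(a,(382,420)),c['image'][:,80:480,::-1]]))
E
```

```text
t 19.07 tcp [ 0.6346 -0.2027  0.2312] tipJ [ 65.7 -82.  238.2] rel [-0.4  0.9  0.1] F [0.5 0.3 0. ] op 0.0 q [-0.36  0.29  0.99 -0.    1.87 -2.02]
```

View pics/m14.png

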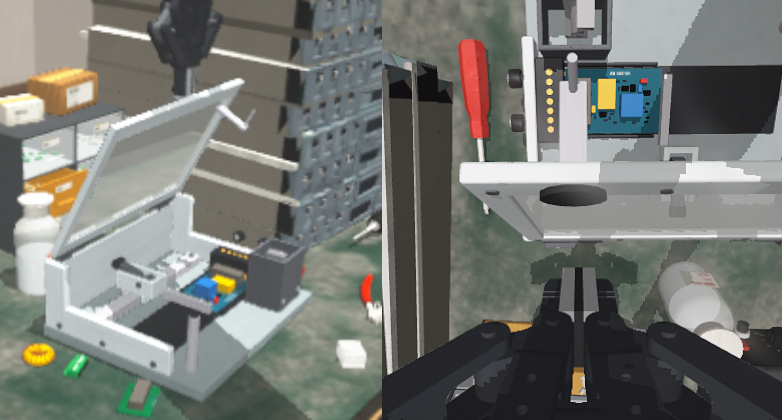

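```bash
cat > arc.py <<'E'
from h import *
st()
phis=[1.1,1.0,.88,.76,.64,.52,.40,.28,.18,.10,.04]
prev=tipJ(*cur()[:2])
for i,f in enumerate(phis):
    rho=162+13*min(1,i/8)
    P=np.array([95-rho*np.cos(f)+7*np.sin(f)+12,-85,102+rho*np.sin(f)+7*np.cos(f)])
    d=P-prev; print(f,P.round(1),(np.array([-d[0],d[1],-d[2]])/60).round(2).tolist()); prev=P
E
python3 arc.py
```

```text
t 19.18 tcp [ 0.6365 -0.2039  0.241 ] tipJ [ 67.4 -83.3 248. ] rel [-0.   0.1  0.2] F [ 0.2 -0.2  0.8] op -0.0 q [-0.36  0.29  0.98 -0.    1.88 -2.02]
1.1 [ 39.8 -85.  249.6] [0.46, -0.03, -0.03]
1.0 [ 24.5 -85.  243.5] [0.25, 0.0, 0.1]
0.88 [  7.1 -85.  233.8] [0.29, 0.0, 0.16]
0.76 [ -9.1 -85.  222. ] [0.27, 0.0, 0.2]
0.64 [-24.  -85.  208.2] [0.25, 0.0, 0.23]
0.52 [-37.2 -85.  192.6] [0.22, 0.0, 0.26]
0.4 [-48.5 -85.  175.3] [0.19, 0.0, 0.29]
0.28 [-57.7 -85.  156.6] [0.15, 0.0, 0.31]
0.18 [-63.9 -85.  140.2] [0.1, 0.0, 0.27]
0.1 [-66.4 -85.  126.4] [0.04, 0.0, 0.23]
0.04 [-67.6 -85.  116. ] [0.02, 0.0, 0.17]
```

Emit:
jog_arm --offset '[[0.46,-0.03,-0.03],[0.13,0,0.05],[0.12,0,0.05],[0.15,0,0.08],[0.14,0,0.08],[0,0,0]]' --delta_rot '[[0,0,0],[0,0,0],[0,0,0],[0,0,0],[0,0,0],[0,0,0]]'

```text
time: 19.92
position: [0.576, -0.2116, 0.2265]
eef_rot: [-0.001, -0.046, 0.999, 0.0]
contact_force: [1.1, -0.6, 2.4]
opening: 0.0
```

```bash
python3 - <<'E'
from h import *
st()
snap('scene','s15.png');c=snap('wrist','w15.png')
a=load('s15.png')['image'][70:290,200:400,::-1]
cv2.imwrite('pics/m15.png',np.hstack([cv2.resize(a,(382,420)),c['image'][:,80:480,::-1]]))
E
```

```text
t 19.93 tcp [ 0.576  -0.2116  0.2265] tipJ [  6.4 -85.2 233.5] rel [-0.   0.1  0.2] F [ 1.1 -0.6  2.4] op 0.0 q [-0.41  0.13  1.18 -0.    1.83 -2.07]
```

View pics/m15.png

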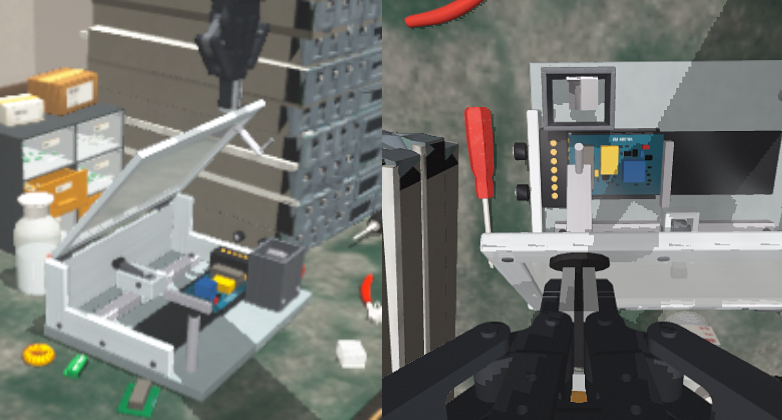

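Flap is swinging down on the fingertip, with 2.4 N on the pad. Continue along the arc.

Emit:
jog_arm --offset '[[0.14,0,0.1],[0.13,0,0.1],[0.13,0,0.12],[0.12,0,0.12],[0.11,0,0.13],[0.11,0,0.13],[0.1,0,0.15],[0.09,0,0.15],[0.08,0,0.16],[0.07,0,0.15],[0,0,0]]' --delta_rot '[[0,0,0],[0,0,0],[0,0,0],[0,0,0],[0,0,0],[0,0,0],[0,0,0],[0,0,0],[0,0,0],[0,0,0],[0,0,0]]'

```text
time: 21.4
position: [0.5111, -0.2177, 0.1476]
eef_rot: [-0.002, -0.046, 0.999, 0.0]
contact_force: [2.3, -0.1, 1.4]
opening: -0.001
```

```bash
python3 - <<'E'
from h import *
st()
snap('scene','s16.png');c=snap('wrist','w16.png')
a=load('s16.png')['image'][70:290,200:400,::-1]
cv2.imwrite('pics/m16.png',np.hstack([cv2.resize(a,(382,420)),c['image'][:,80:480,::-1]]))
E
```

```text
t 21.4 tcp [ 0.5111 -0.2177  0.1476] tipJ [-58.7 -85.1 154.6] rel [-0.   0.2  0.2] F [ 2.3 -0.1  1.4] op -0.0 q [-0.46 -0.03  1.49 -0.    1.68 -2.13]
```

View pics/m16.png

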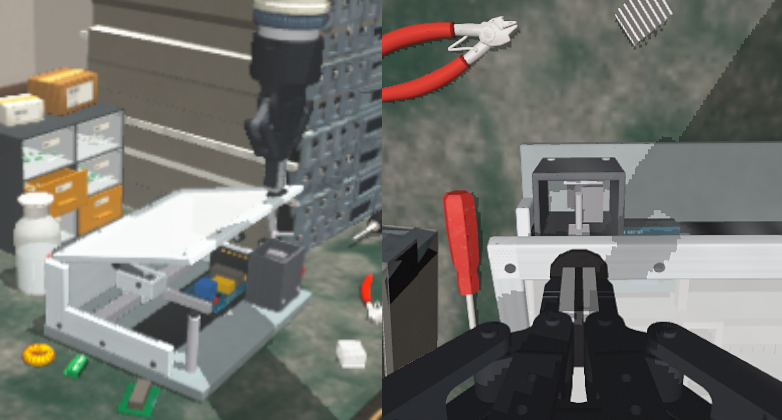

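Emit:
jog_arm --offset '[[0.05,0,0.14],[0.04,0,0.14],[0.03,0,0.12],[0.03,0,0.1],[0.02,0,0.1],[0.02,0,0.08],[0,0,0]]' --delta_rot '[[0,0,0],[0,0,0],[0,0,0],[0,0,0],[0,0,0],[0,0,0],[0,0,0]]'

```text
time: 22.38
position: [0.5004, -0.2188, 0.1076]
eef_rot: [-0.001, -0.046, 0.999, -0.0]
contact_force: [2.7, -0.9, 3.5]
opening: 0.002
```

```bash
python3 - <<'E'
from h import *
st()
E
```

```text
t 22.38 tcp [ 0.5004 -0.2188  0.1076] tipJ [-69.5 -85.2 114.6] rel [0.  0.1 0.2] F [ 2.7 -0.9  3.5] op 0.0 q [-0.47 -0.04  1.57 -0.    1.61 -2.14]
```

Emit:
jog_arm --offset '[[0,0,0.06],[0,0,0.05],[0,0,0.05],[0,0,0.04],[0,0,0.03],[0,0,0]]' --delta_rot '[[0,0,0],[0,0,0],[0,0,0],[0,0,0],[0,0,0],[0,0,0]]'

```text
time: 23.12
position: [0.5003, -0.2188, 0.0939]
eef_rot: [-0.001, -0.046, 0.999, -0.0]
contact_force: [-3.0, -0.6, 3.9]
opening: 0.001
```

Emit:
jog_arm --offset '[[0,0,0.02],[0,0,0]]' --delta_rot '[[0,0,0],[0,0,0]]'

```text
time: 23.38
position: [0.5005, -0.2188, 0.0929]
eef_rot: [-0.001, -0.046, 0.999, -0.0]
contact_force: [-4.2, -0.1, 3.5]
opening: 0.004
```

Emit:
jog_arm --offset '[[0,0,0.015],[0,0,0]]' --delta_rot '[[0,0,0],[0,0,0]]'

```text
time: 23.62
position: [0.5007, -0.2188, 0.0924]
eef_rot: [-0.0, -0.046, 0.999, -0.0]
contact_force: [-4.2, -0.1, 5.0]
opening: -0.002
```

Emit:
jog_arm --offset '[[0,0,0.01],[0,0,0]]' --delta_rot '[[0,0,0],[0,0,0]]'

```text
time: 23.88
position: [0.5007, -0.2188, 0.0922]
eef_rot: [-0.0, -0.046, 0.999, -0.0]
contact_force: [-6.4, 0.6, 7.2]
opening: 0.002
```

Bottomed with the same height and force as the first press (7 N). Now release slowly straight up, then away.

Emit:
jog_arm --offset '[[0,0,-0.1],[0,0,-0.15],[0,0,-0.3],[0,0,-0.6],[0,0,-0.6],[0.8,0,-0.2],[0.6,0,0],[0,0,0],[0,0,0],[0,0,0],[0,0,0],[0,0,0]]' --delta_rot '[[0,0,0],[0,0,0],[0,0,0],[0,0,0],[0,0,0],[0,0,0],[0,0,0],[0,0,0],[0,0,0],[0,0,0],[0,0,0],[0,0,0]]'

```text
time: 25.38
position: [0.4175, -0.2262, 0.2083]
eef_rot: [-0.001, -0.046, 0.999, -0.0]
contact_force: [0.1, -1.1, 0.1]
opening: 0.001
```

```bash
python3 - <<'E'
from h import *
st()
snap('scene','s17.png');c=snap('wrist','w17.png');t=snap('top','t17.png')
a=load('s17.png')['image'][130:290,200:400,::-1]
cv2.imwrite('pics/m17.png',np.hstack([cv2.resize(a,(400,320)),cv2.resize(t['image'][140:300,220:420,::-1],(400,320))]))
q=W2J(pts(load('s17.png'))).reshape(420,560,3)
for n,y in (('front bar',(-60,110)),):
    for x in ((-83,-65),(0,20),(70,85)):
        for f in('s17.png','s2.png'):
            g=W2J(pts(load(f))); k=g[(g[:,0]>x[0])&(g[:,0]<x[1])&(g[:,1]>108)&(g[:,1]<122)&(g[:,2]>80)]
            print(x,f,len(k),np.median(k[:,2]) if len(k) else 0)
E
```

```text
t 25.38 tcp [ 0.4175 -0.2262  0.2083] tipJ [-152.8  -84.7  215.3] rel [0.  0.1 0.2] F [ 0.1 -1.1  0.1] op 0.0 q [-0.57 -0.25  1.58 -0.    1.81 -2.23]
(-83, -65) s17.png 43 104.37486657314822
(-83, -65) s2.png 45 103.96593037600421
(0, 20) s17.png 24 104.27891964206262
(0, 20) s2.png 26 103.94266731763236
(70, 85) s17.png 23 104.07046732771548
(70, 85) s2.png 26 104.08595006798757
```

View pics/m17.png

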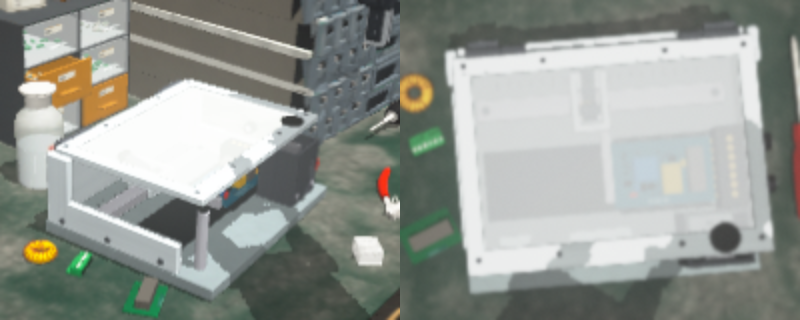

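```bash
python3 - <<'E'
from h import *
g=W2J(pts(snap('scene','s18.png'))); k=g[(g[:,0]>-83)&(g[:,0]<-65)&(g[:,1]>108)&(g[:,1]<122)&(g[:,2]>80)]; print(np.median(k[:,2]))
st(); print(finish_job())
E
```

```text
104.20967849069649
t 25.57 tcp [ 0.4173 -0.2264  0.2085] tipJ [-153.   -84.8  215.5] rel [0.  0.1 0.2] F [0.8 0.  0.4] op -0.0 q [-0.57 -0.25  1.58 -0.    1.81 -2.23]
the job is handed in; nothing more can be done
None
```

The jig is ready for a test, and I handed the job in at 25.6 s of the 54 s. It reported no verdict.

What I did, in order:
1. **Flap open:** I pressed the pad until it bottomed (about 8 N) and let go; the flap sprang open.
2. **Board home:** I slid the end stop right until it stopped firm, at about 11 N.
3. **Lever clamped:** I pushed the cam lever over to the rear.
4. **Flap shut:** I swung the flap down from behind, pressed the pad to the bottom again (about 7 N down, 6 N sideways), and let go.

Last checks:
- **Flap:** its frame measures 104.2 to 104.4 mm high against 104.0 mm when it was latched at the start. It stayed there for over a second with the arm clear of it.
- **End stop:** the blade face was at about jig y = -4.5 mm against a nominal -5 mm, with a limit of -3.5 mm. I measured this once, just before closing the flap. I judged the board home from this and from the firm stop; I did not measure the gap at the contact block.
- **Lever:** it slopes about 12 to 13 degrees above level, which matches its end position.
- **Loose things:** the plug, choke, small board and screwdriver look unmoved in the pictures; I did not measure them.

Two things disagreed with what was given:
- **Finger length:** with the gripper shut, the fingertips ended about 7 mm behind the TCP, not 19 mm ahead of it. I found this at the first touch and used it from then on.
- **Scene camera:** it was about 1.6 pixels off the jig position I fitted from the top camera.

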